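# Split the jammed nest of kit cups into their slide-in holders

### The job

Three kit cups have come to this station clipped tightly inside one another. Pull them apart and slide each cup, by its flange, fully home into the slide-in holder of its size, so that all three hang upright and empty of one another: black in the wide holder, blue in the middle one, pink in the narrow one. Leave the other things on the bench where they are.

Things in the scene. Friction and masses are not known exactly. Their poses are not given: they have to be found in the camera images.
- cup_l: large kit cup, black, 85 g, outermost of the upright nest. Round, open at the top: body 60 mm high, 64 mm across at the bottom, 71 from 22 mm up; then a flange 84 mm across, 4 mm thick (top 64 mm above the bottom); then a straight neck 70 mm across up to the rim at 94 mm. Wall 3 mm. Origin: centre of its underside, z up the axis
- grip_l (a point): centre of the black cup's mouth, level with its rim. Four sprung tongues inside the neck clip the blue cup: pulling it straight out takes 12 to 18 N for the first 15 mm, then less, until it comes free about 40 mm up (pink from blue: 30 mm). That is far more than a cup's weight: lifting an inner cup lifts the whole nest, so the outer cup must be held down meanwhile
- cup_m: middle kit cup, blue, 70 g, same make: body 52 mm high, 48 mm across at the bottom, 55 from 22 mm up; flange 68 mm across, 4 mm thick (top 56 mm above the bottom); straight neck 54 mm across, 30 mm high, rim at 86 mm. Origin: centre of its underside, z up. At the start it is clipped into the black cup, its origin 43.5 mm above the black cup's, its neck all above the black rim
- grip_m (a point): centre of the blue cup's mouth, level with its rim; the neck below it, 30 mm high, is where the cup is gripped from outside. Four tongues in it clip the pink cup as tightly as the black cup clips the blue one
- cup_s: small kit cup, pink, 35 g, same make: body 44 mm high, 32 mm across at the bottom, 39 from 22 mm up; flange 52 mm across, 4 mm thick (top 48 mm above the bottom); straight neck 38 mm across, 30 mm high, rim at 78 mm. Origin: centre of its underside, z up. At the start it is clipped into the blue cup, its origin 43.5 mm above the blue cup's, its neck all above the blue rim
- grip_s (a point): centre of the pink cup's mouth, level with its rim; the neck below it, 30 mm high, is where the cup is gripped from outside
- holder_l: wide holder for the black cup, bare metal, fixed to the bench: a level fork on a short post, open towards its own -x. The flange slides in along +x over two lower arms (top z 90 mm, 75.6 mm apart) and under two hold-down lips (z 97 to 101 mm, 75 mm apart) up to a back stop. Flange play: 3 mm in height, 1.5 mm to each side. Origin: on the bench under the axis of a cup that is home
- holder_m: middle holder, for the blue cup: same make and heights as holder_l, but the lower arms are 59.6 mm and the lips 59 mm apart. Origin and axes alike
- holder_s: narrow holder, for the pink cup: same make and heights as holder_l, but the lower arms are 43.6 mm and the lips 43 mm apart. Origin and axes alike
- home_l (a point): where the black cup's origin is when the cup is fully home in the wide holder: flange resting on the lower arms and touching the back stop (30 mm above the bench); x is the direction of sliding in. A flange under the lips cannot be lifted out, so the holder holds its cup while another is pulled out of it
- home_m (a point): the same for the blue cup in the middle holder, 38 mm above the bench. All holders: the arms begin 24 mm before the home axis; flared lead-ins, about 8 mm wider at each side and up to z 107 mm, reach to 44 mm before it; nothing else of a holder is higher than z 104 mm; below lies a base plate 6 mm thick
- home_s (a point): the same for the pink cup in the narrow holder, 46 mm above the bench
- tape_roll: bystander: roll of yellow tape lying flat, 72 mm across, 19 mm high; origin centre of its underside
- screw_tray: bystander: black tray of screws, 90 x 120 x 18 mm; origin centre of its underside
- pipe_rest: bystander: white upright pipe, 40 mm across, on a 90 mm square plate, 75 mm high; origin centre of its underside
- swab_cup: bystander: grey cup without a flange holding white swabs, 60 mm across, 88 mm high; origin centre of its underside
- tweezers: bystander: steel tweezers lying flat, 120 mm long, 8 mm high; origin underneath the middle
- slim_driver: bystander: dark hand screwdriver lying flat, 160 mm long; origin underneath near its middle
- circuit_board: bystander: green circuit board lying flat, 75 x 110 x 14 mm; origin centre of its underside
Not all that is in view belongs to the job. There is more than one size of the cup_s; the job needs the largest.

How it is judged:
By the outcome, as a careful person would: the job done as asked, in the order asked, and still so for the second after the job is handed in, with the robot touching nothing.
It also fails if it takes over 72 s, if anything falls off the work surface, if the arm or the gripper's body presses on something with over 40 N, if the wrist force passes 120 N, or if a joint passes its speed limit or range.

### The arm

A 6-joint arm with a two-finger parallel gripper is mounted at the origin on the work surface. World frame = base frame: x ahead of the robot, y to its left, z up, the work surface at z = 0. Lengths are in mm, angles in rad, forces in N, time in s.
With the tool pointing down it reaches from about 325 to 1000 mm from the base axis. Payload 5.1 kg.
Tool frame: the origin (TCP) lies between the finger pads; the fingertips stand 14 mm ahead of it and the grasp point (between the pads) lies 5 mm behind it (manip.nose_length is the distance from the TCP to the fingertips, in mm); z points along the fingers, x is the direction in which the jaws open and shut, and the axes are right-handed (so a half turn about z gives the same grasp; the last joint's range is limited). The gripper opens to 85 mm and grips with 20 to 120 N. Pads are 22 mm wide; open, the fingers measure 114 mm over their backs; the gripper's body (76 mm by 85 mm) begins 54 mm behind the grasp point. The pads swing forward as they close: fully open they stand 13 mm farther back than shut.
Start: joints at [1.146, 0.124, 1.65, -0, 1.367, -0.083], TCP at [217.89, 612.38, 245.322] pointing down, gripper open.
Joint ranges: [-2.61, 2.61], [-1.02, 2.33], [0.03, 2.71], [-1.35, 4.49], [0.32, 2.68], [-2.91, 2.91]. Speed limits (rad/s): [2.57, 2.57, 3.14, 3.14, 3.14, 3.14].

### API

Orientations are given as a 3x3 rotation matrix whose columns are the frame's x, y, z axes.
In Python, from bench import get_obs, viewer, manip gives the robot as it stands.
- The arm moves only by the tool jog_arm, never from a script. Its argument "deltas" is a list of rows, each a list of 3 entries, a list of its own where there are three numbers: the turn, a rotation vector about the tool's x, y, z in degrees, then the shift along the tool's x, y, z in m, then the opening, from 0 (shut) to 1 (fully open). In form: [[[wx, wy, wz], [x, y, z], jaw], ...]. A call has 1 to 12 rows; each row shifts and turns the commanded pose from where the row before left it, along the tool's axes as they then stand; what a row does not reach is not made up. A row lasts 1/12 s, in which the tool goes at most 41.7 mm and 7.16 degrees, less where a joint would pass 70% of its speed; a pose out of reach is approached as far as the arm can. A call with a gripper value outside its range is refused whole. The fingers move at their own pace and stop on an object; the grip force is fixed at half the most. Time passes only in rows, so rows that do not move let the fingers close. It gives the time, the measured TCP pose, the force and the opening at its end, in the units of the state.
- get_obs(): the state, without advancing time (a new reading comes with each control period).
- viewer.snapshot(name): name is "scene" or "top" or "wrist"; returns a dict with "frame" (384x512x3 uint8, red, green, blue), "fx", "fy", "cx", "cy" (pixels), "position" and "rotation" of the camera in the world; the wrist camera has in their place "tool_from_camera" (4x4, takes a point from camera to tool coordinates, whose origin is the TCP and whose axes are the tool frame's). Camera axes: x right, y down, z forward; pixel columns grow to the right and rows downward; lengths in mm; the calibration is good to about 2 mm. The wrist camera is an equidistant fisheye: a pixel r from the principal point sees the ray r / f radians off the axis. A picture is of the moment at which its call begins: read the wrist's pose just before it. There is no depth.
- manip.hand_in(): hands the job in, once; it reports no verdict.
The state is a dict: "t": time; "joint_pos": joint angles; "joint_velocities": joint speeds; "joint_efforts": joint torques, N m; "position": TCP position; "ee_rot": TCP orientation; "contact_force": force on the tool from outside, world axes, zero at the start; "ft_torque": the same for the moment, N m; "width": opening from 0.0 (shut) to 1.0 (fully open).
Only numpy, scipy, OpenCV 4.12 (cv2) and the standard library are available. Lean on these libraries where they do the work, as an engineer would, in place of code of your own. Each camera call takes 0.05 s, during which the arm holds its last target.

## Working session

There is one attempt and no reset: what is moved stays moved. The work goes in short steps, Python scripts to look and compute and a tool call to move; the robot and the scene stay as the last step left them, time stands still between calls to the robot, and variables do not carry over. Pictures are saved under pics/ and viewed, and the job is handed in when it is done.

Besides the shell and the picture viewer there is one more tool, called after "Emit:" as name(argument=value, ...) on one line, values as JSON. jog_arm: Moves the arm, as the interface text tells. Its arguments: {"type":"object","properties":{"deltas":{"type":"array","items":{"type":"array"}}},"required":["deltas"]}

```bash
ls; mkdir -p pics
python3 - <<'E'
from bench import get_obs, viewer, manip
import cv2,pickle
o=get_obs(); print({k:o[k] for k in('t','position','ee_rot','width','contact_force')})
for n in('scene','top','wrist'):
    s=viewer.snapshot(n); cv2.imwrite(f'pics/{n}0.png',s['frame'][:,:,::-1]); pickle.dump(s,open(f'{n}0.pkl','wb'))
    print(n,{k:v for k,v in s.items() if k!='frame'})
E
```

```text
pics
{'t': 0.0, 'position': array([217.63483782, 611.86178681, 244.07296597]), 'ee_rot': array([[ 3.35176173e-01,  9.42155063e-01, -8.78003063e-04],
       [ 9.42153171e-01, -3.35177269e-01, -1.89752201e-03],
       [-2.08204663e-03, -1.91209205e-04, -9.99997814e-01]]), 'width': 1.0012562799522005, 'contact_force': array([ 0.02047222,  0.03344653, -0.38310276])}
scene {'fx': 357.1684134696817, 'fy': 357.1684134696817, 'cx': 253.6437563919716, 'cy': 189.54860355167244, 'position': array([899.02808759, 421.92666517, 841.32417332]), 'rotation': array([[-0.79177002,  0.49976895, -0.35118548],
       [ 0.61066234,  0.63462113, -0.47365339],
       [-0.01384753, -0.5894803 , -0.80766405]])}
top {'fx': 390.13096932982796, 'fy': 390.13096932982796, 'cx': 258.11547565080105, 'cy': 189.15772850871417, 'position': array([ 368.19476945,   14.38972023, 1312.99219873]), 'rotation': array([[ 0.01074796, -0.9865527 ,  0.16308973],
       [-0.99967276, -0.01438747, -0.02115128],
       [ 0.02321331, -0.16280903, -0.98638449]])}
wrist {'fx': 297.3186396354542, 'fy': 297.3186396354542, 'cx': 260.41360408156146, 'cy': 187.67864685972532, 'tool_from_camera': array([[ 9.99999168e-01, -1.05954503e-03,  7.36182578e-04,
         5.31941500e-01],
       [ 8.26764874e-04,  9.64298423e-01,  2.64816668e-01,
        -6.75906091e+01],
       [-9.90484884e-04, -2.64815839e-01,  9.64298496e-01,
        -1.28962840e+02],
       [ 0.00000000e+00,  0.00000000e+00,  0.00000000e+00,
         1.00000000e+00]])}
```

Run:
```python
import cv2
for n in('scene','top'):
    i=cv2.imread(f'pics/{n}0.png'); cv2.imwrite(f'pics/{n}0b.png',cv2.resize(i,(800,600),interpolation=cv2.INTER_CUBIC))
```

```text
(no output)
```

View pics/scene0b.png

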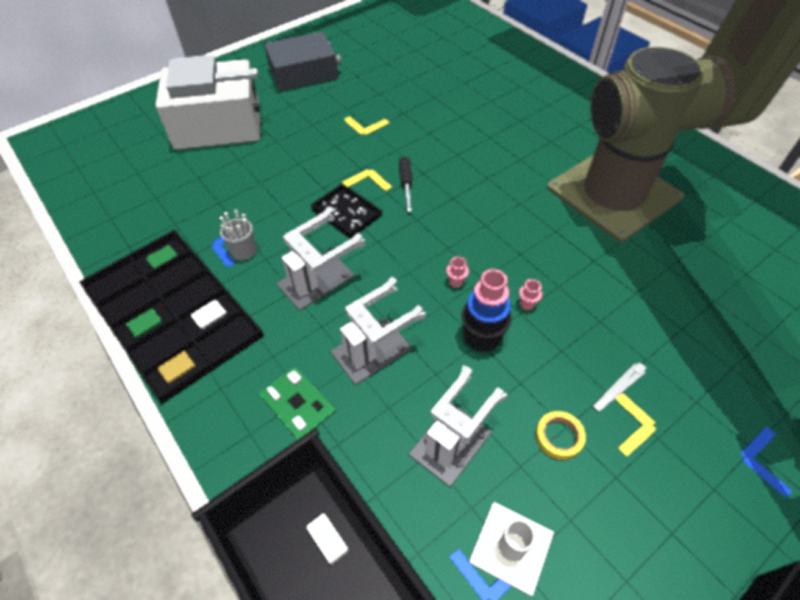

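View pics/top0b.png

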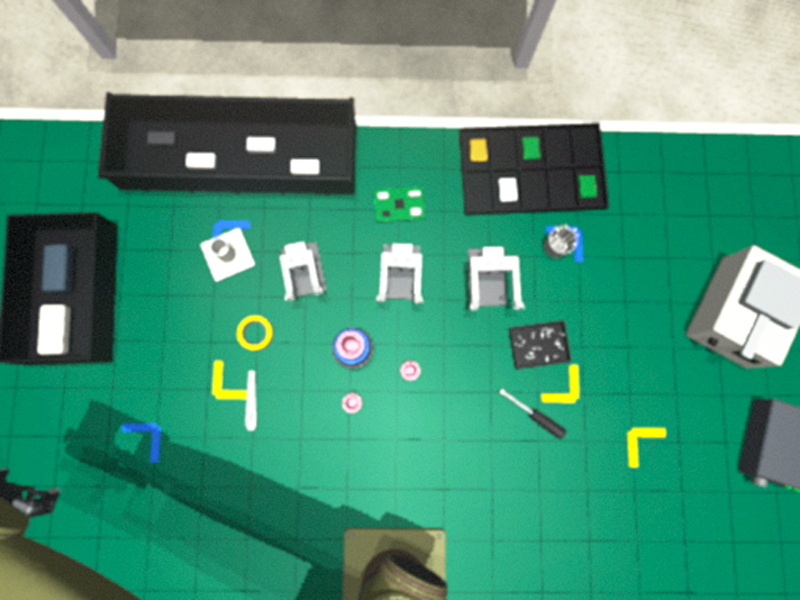

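View pics/wrist0.png

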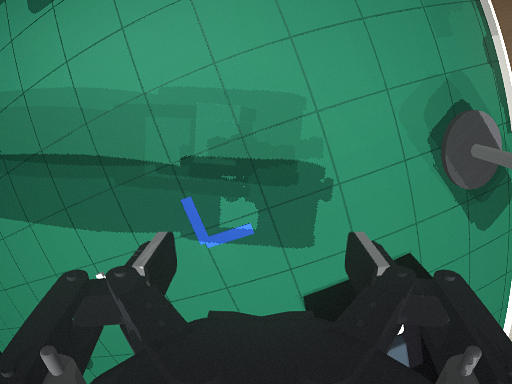

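Run:
```python
import cv2
i=cv2.imread('pics/scene0.png'); c=i[150:245,270:370]; cv2.imwrite('pics/c1.png',cv2.resize(c,None,fx=6,fy=6,interpolation=cv2.INTER_CUBIC))
i=cv2.imread('pics/top0.png'); c=i[140:275,160:360]; cv2.imwrite('pics/c2.png',cv2.resize(c,None,fx=4,fy=4,interpolation=cv2.INTER_CUBIC))
```

```text
(no output)
```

View pics/c1.png

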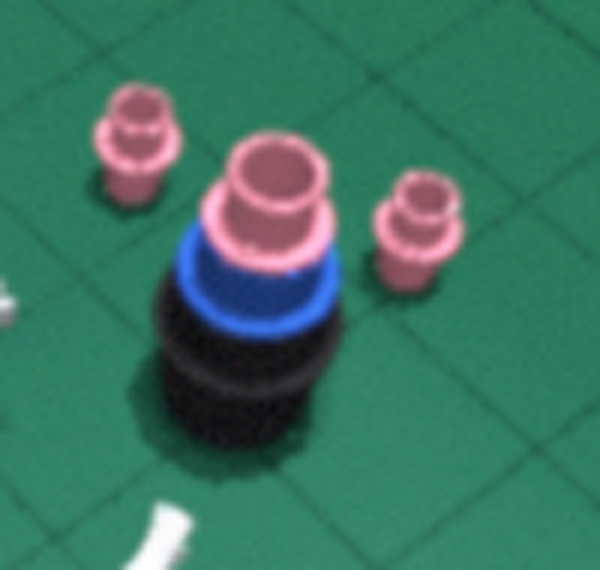

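View pics/c2.png

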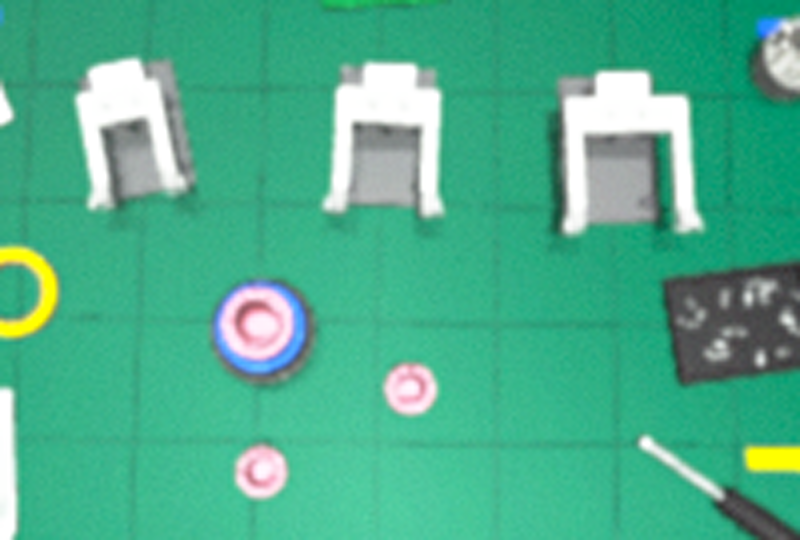

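```bash
cat > h.py <<'E'
import numpy as np,pickle,cv2
def ray(s,u,v,z,obs=None):
    x=(u-s['cx'])/s['fx'];y=(v-s['cy'])/s['fy']
    if 'position' in s:
        d=s['rotation']@np.array([x,y,1]);p=s['position']
    else:
        r=np.hypot(x,y);d=np.array([np.sin(r)*x/r,np.sin(r)*y/r,np.cos(r)]) if r>1e-9 else np.array([0,0,1.])
        T=s['tool_from_camera'];R=obs['ee_rot'];d=R@(T[:3,:3]@d);p=obs['position']+R@T[:3,3]
    return (p+d*(z-p[2])/d[2]).round(1)
E
python3 - <<'E'
from h import *
s=pickle.load(open('top0.pkl','rb'))
f=lambda a,z:ray(s,a[0]/4+160-.375,a[1]/4+140-.375,z)
print('pinkrim',f((260,318),165),'flange',f((259,320),135),'blueflange',f((262,327),99))
for n,l,r in(('s',(101,200),(178,184)),('m',(337,205),(431,207)),('l',(573,226),(690,222))):
    a,b=f(l,104),f(r,104);m=(a+b)/2;d=a-b;L=np.hypot(*d[:2]);ax=np.array([d[1],-d[0]])/L
    print(n,a,b,L,'yaw',np.degrees(np.arctan2(ax[1],ax[0])),'home',m[:2]+ax*42)
for p in((410,388),(261,471)):print(f(p,60))
print(f((440,345),0),f((690,330),18))
E
```

```text
pinkrim [467.3  87.3 165. ] flange [468.3  89.9 135. ] blueflange [466.   89.8  99. ]
s [563.3 217.5 104. ] [576.8 157.9 104. ] 61.10981917826299 yaw 12.762708243087944 home [611.01232052 196.97837797]
m [562.   33.1 104. ] [561.5 -40.7 104. ] 73.8016937475015 yaw -0.3881768487962685 home [603.7490361   -4.08454632]
l [ 548.  -152.4  104. ] [ 552.5 -244.7  104. ] 92.40963153264921 yaw 2.791191918885988 home [ 592.20017268 -196.50475865]
[422.  -26.9  60. ]
[355.5  90.2  60. ]
[460.7 -53.8   0. ] [ 474.5 -261.3   18. ]
```

The nested pink at scene px (316,180) is clearly larger than the loose ones at (293,172) and (341,184), and it is the one clipped in the blue cup, so it's the one for the job. In top view the nest is at about (467,89). The narrow, middle and wide holders run left to right.

Emit:
jog_arm(deltas=[[[0,0,-4.9],[0,0,-0.014],1],[[0,0,-4.9],[0,0,-0.014],1],[[0,0,-4.9],[0,0,-0.014],1],[[0,0,-4.88],[0,0,-0.014],1],[[0,0,0],[-0.02,0.008,0],1],[[0,0,0],[-0.035,0.015,0],1],[[0,0,0],[-0.037,0.016,0],1],[[0,0,0],[-0.037,0.016,0],1],[[0,0,0],[-0.037,0.016,0],1],[[0,0,0],[-0.037,0.016,0],1],[[0,0,0],[-0.037,0.016,0],1],[[0,0,0],[-0.037,0.016,0],1]])

```text
t: 1.15
position: [336.9, 333.5, 301.0]
ee_rot: [[-0.001, 1.0, 0.0], [1.0, 0.001, -0.0], [-0.0, 0.0, -1.0]]
contact_force: [0.9, 0.2, -0.4]
width: 1.001
```

Emit:
jog_arm(deltas=[[[0,0,0],[-0.037,0.016,0],1],[[0,0,0],[-0.037,0.016,0],1],[[0,0,0],[-0.037,0.016,0],1],[[0,0,0],[-0.037,0.016,0],1],[[0,0,0],[-0.037,0.016,0],1],[[0,0,0],[-0.037,0.016,0],1],[[0,0,0],[-0.02,0.008,0],1],[[0,0,0],[0,0,0],1],[[0,0,0],[0,0,0],1]])

```text
t: 1.9
position: [440.9, 92.4, 300.9]
ee_rot: [[0.003, 1.0, -0.001], [1.0, -0.003, 0.0], [0.0, -0.001, -1.0]]
contact_force: [-0.7, 0.5, -1.3]
width: 0.997
```

```bash
cat >> h.py <<'E'
def snap(tag,name='wrist'):
    from bench import get_obs, viewer
    o=get_obs(); s=viewer.snapshot(name); cv2.imwrite(f'pics/{tag}.png',s['frame'][:,:,::-1]); pickle.dump((s,o),open(tag+'.pkl','wb'))
    print(round(o['t'],2),o['position'].round(2),'yaw',np.degrees(np.arctan2(o['ee_rot'][1,1],o['ee_rot'][0,1])).round(2),'F',o['contact_force'].round(1),'w',round(o['width'],3),'z',o['ee_rot'][:,2].round(4))
E
python3 -c "
from h import *
snap('w1')"
```

```text
1.9 [440.94  92.41 300.94] yaw -0.17 F [-0.7  0.5 -1.3] w 0.997 z [-8.e-04  3.e-04 -1.e+00]
```

View pics/w1.png

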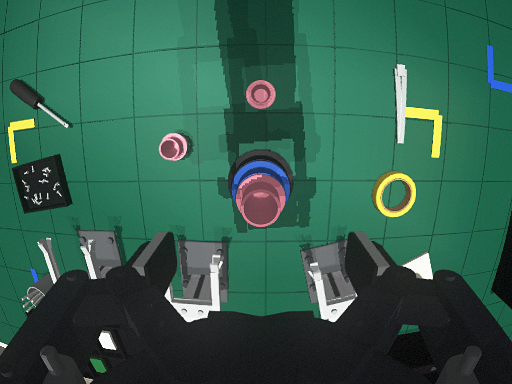

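Run:
```python
from h import *
i=cv2.imread('pics/w1.png')[140:240,215:310]; cv2.imwrite('pics/c3.png',cv2.resize(i,None,fx=6,fy=6,interpolation=cv2.INTER_CUBIC))
```

```text
(no output)
```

View pics/c3.png

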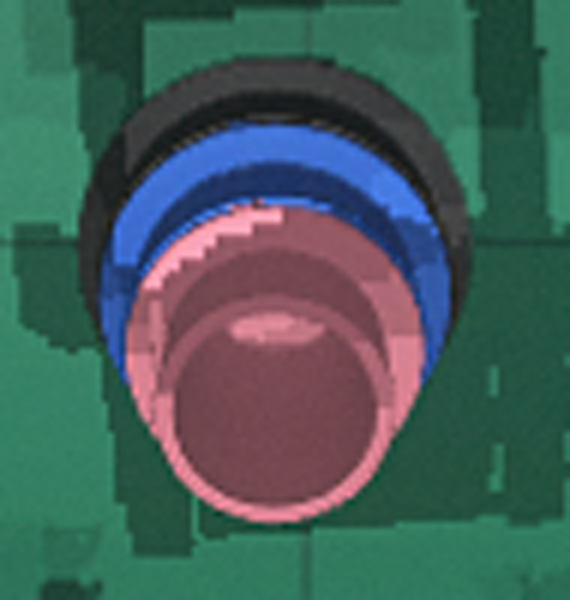

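Run:
```python
from h import *
s,o=pickle.load(open('w1.pkl','rb'))
f=lambda x,y,z: ray(s,215+x/6-.42,140+y/6-.42,z,o)
print(f(275.5,408,165),'w',f(158,408,165)-f(393,408,165),f(275.5,294,165)-f(275.5,523,165))
print('blackflange y',f(78,240,64),f(472,240,64),'x',f(275,57,64), 'blue fl',f(275,122,99.5), f(100,270,99.5),f(457,270,99.5))
```

```text
[465.7  93.3 165. ] w [ -0.1 -37.    0. ] [-38.1   0.1   0. ]
blackflange y [463.1  51.6  64. ] [463.5 135.2  64. ] x [424.4  93.6  64. ] blue fl [431.8  93.5  99.5] [460.4  59.7  99.5] [460.7 128.4  99.5]
```

Emit:
jog_arm(deltas=[[[0,0,0],[0.0009,0.012,0.01],1],[[0,0,0],[0,0.013,0.02],1],[[0,0,0],[0,0,0.03],1],[[0,0,0],[0,0,0.03],1],[[0,0,0],[0,0,0.03],1],[[0,0,0],[0,0,0.03],1],[[0,0,0],[0,0,0.02],1],[[0,0,0],[0,0,0.01],1],[[0,0,0],[0,0,0],1]])

```text
t: 2.7
position: [463.6, 95.2, 118.5]
ee_rot: [[-0.002, 1.0, -0.006], [1.0, 0.002, -0.0], [-0.0, -0.006, -1.0]]
contact_force: [0.1, -0.0, -0.2]
width: 0.999
```

Run:
```python
from h import *
from bench import manip
print(manip.nose_length)
snap('w2'); snap('s2','scene')
i=cv2.imread('pics/s2.png')[100:260,220:420]; cv2.imwrite('pics/c4.png',cv2.resize(i,None,fx=4,fy=4,interpolation=cv2.INTER_CUBIC))
```

```text
14.0
2.7 [463.58  95.23 118.53] yaw 0.11 F [ 0.1 -0.  -0.2] w 0.999 z [-5.6e-03 -3.0e-04 -1.0e+00]
2.75 [465.04  95.14 120.65] yaw 0.09 F [0.8 0.1 0. ] w 1.001 z [-0.002 -0.    -1.   ]
```

View pics/c4.png

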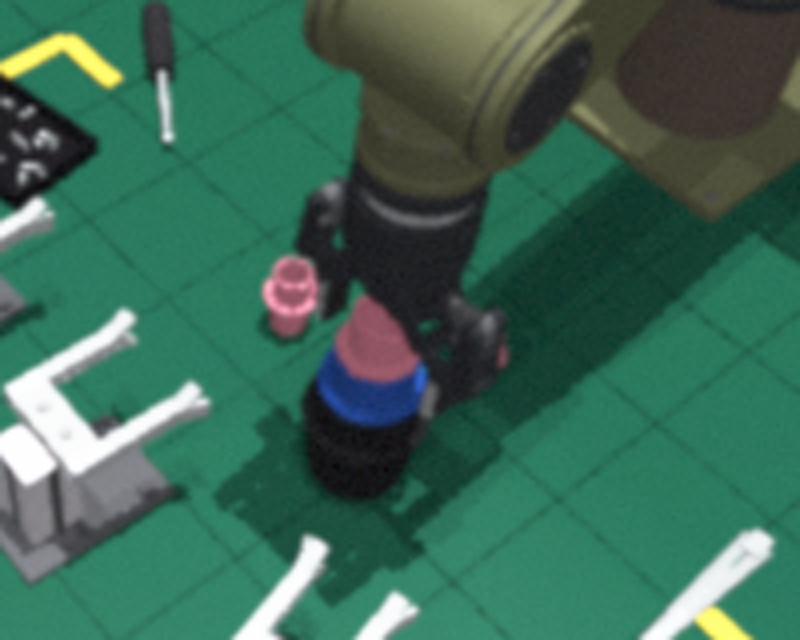

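View pics/w2.png

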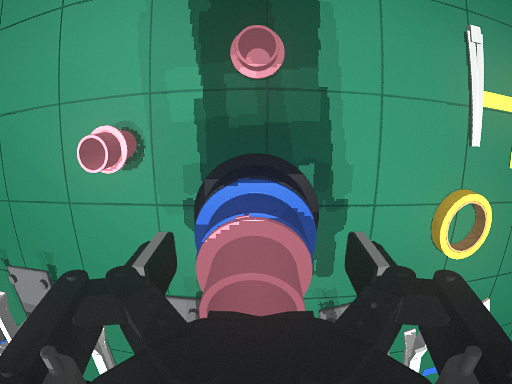

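Emit:
jog_arm(deltas=[[[0,0,0],[-0.0015,0.0005,0],1],[[0,0,0],[0,0,0],0.75],[[0,0,0],[0,0,0],0.65],[[0,0,0],[0,0,0],0.4],[[0,0,0],[0,0,0],0],[[0,0,0],[0,0,0],0],[[0,0,0],[0,0,0],0],[[0,0,0],[0,0,0],0]])

```text
t: 3.47
position: [467.4, 92.7, 123.1]
ee_rot: [[0.0, 1.0, 0.003], [1.0, -0.0, -0.0], [-0.0, 0.003, -1.0]]
contact_force: [-1.6, -0.8, 5.3]
width: 0.613
```

Run:
```python
from h import *
snap('w3'); snap('s3','scene')
i=cv2.imread('pics/s3.png')[100:260,220:420]; cv2.imwrite('pics/c5.png',cv2.resize(i,None,fx=4,fy=4,interpolation=cv2.INTER_CUBIC))
```

```text
3.47 [467.43  92.65 123.11] yaw -0.01 F [-1.6 -0.8  5.3] w 0.613 z [ 0.0025 -0.     -1.    ]
3.52 [467.46  92.67 123.15] yaw -0.01 F [-1.3 -0.2  6.3] w 0.613 z [ 2.6e-03 -1.0e-04 -1.0e+00]
```

View pics/c5.png

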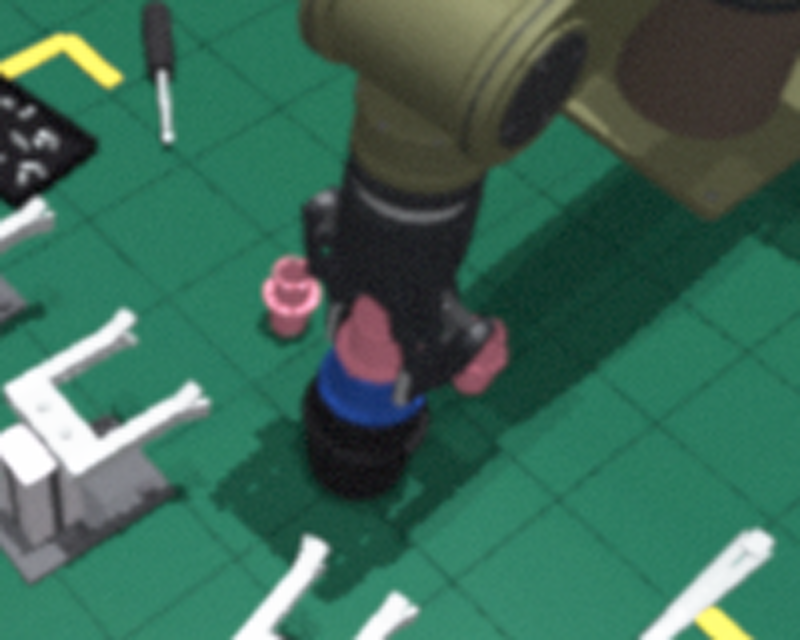

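View pics/w3.png

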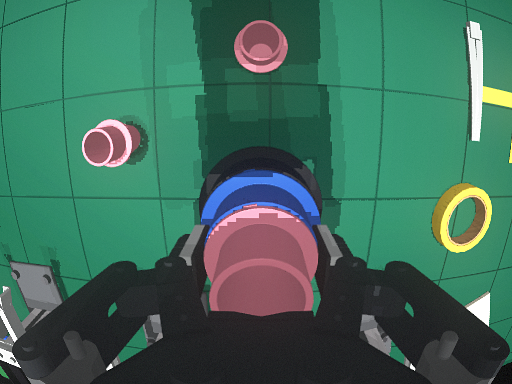

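Run:
```python
from bench import get_obs
o=get_obs();print(o['t'],o['joint_pos'],o['contact_force'])
```

```text
3.5667 [ 8.30603063e-02 -1.58692813e-01  2.14319083e+00 -3.36383813e-04
  1.15452351e+00 -1.48743613e+00] [-1.31596215 -0.19062388  5.60757664]
```

Emit:
jog_arm(deltas=[[[0,0,0],[0,0,-0.005],0],[[0,0,0],[0,0,-0.01],0],[[0,0,0],[0,0,-0.015],0],[[0,0,0],[0,0,-0.02],0],[[0,0,0],[0,0,-0.02],0],[[0,0,0],[0,0,-0.015],0],[[0,0,0],[0,0,-0.005],0],[[0,0,0],[0,0,0],0]])

```text
t: 4.23
position: [467.2, 92.9, 213.2]
ee_rot: [[0.0, 1.0, 0.003], [1.0, -0.0, 0.0], [0.0, 0.003, -1.0]]
contact_force: [-0.0, 0.3, -2.9]
width: 0.606
```

Run:
```python
from h import *
snap('w4'); snap('s4','scene')
i=cv2.imread('pics/s4.png')[60:260,200:450]; cv2.imwrite('pics/c6.png',cv2.resize(i,None,fx=3,fy=3,interpolation=cv2.INTER_CUBIC))
```

```text
4.23 [467.16  92.85 213.21] yaw -0.0 F [-0.   0.3 -2.9] w 0.606 z [ 3.3e-03  3.0e-04 -1.0e+00]
4.28 [466.4   92.77 211.59] yaw -0.01 F [-0.7 -0.1 -2.6] w 0.611 z [ 8.e-04  1.e-04 -1.e+00]
```

View pics/c6.png

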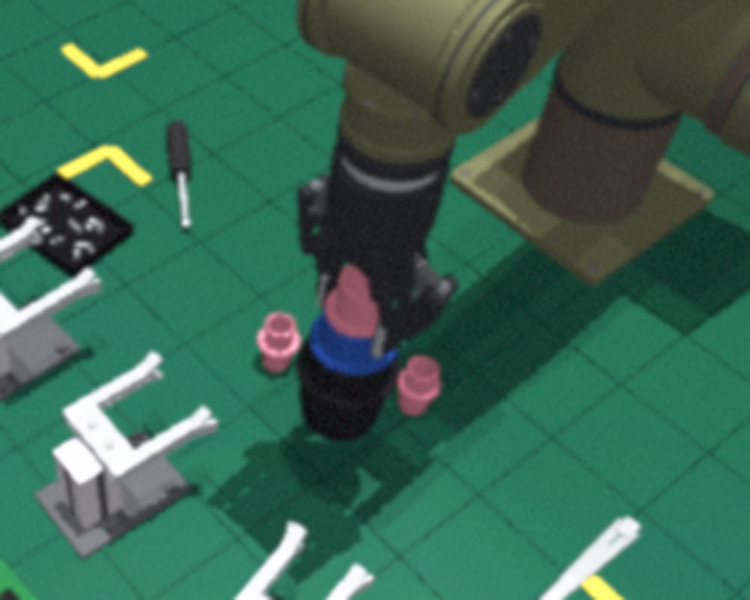

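Emit:
jog_arm(deltas=[[[0,0,5],[0,0,0],0],[[0,0,7.1],[0,0,0],0],[[0,0,7.1],[0,0,0],0],[[0,0,7.1],[0,0,0],0],[[0,0,7.1],[0,0,0],0],[[0,0,7.1],[0,0,0],0],[[0,0,7.1],[0,0,0],0],[[0,0,7.1],[0,0,0],0],[[0,0,7.1],[0,0,0],0],[[0,0,7.1],[0,0,0],0],[[0,0,7.1],[0,0,0],0],[[0,0,7.1],[0,0,0],0]])

```text
t: 5.33
position: [465.3, 92.7, 209.2]
ee_rot: [[0.993, 0.114, -0.004], [0.114, -0.993, -0.0], [-0.004, -0.0, -1.0]]
contact_force: [0.3, -0.3, -2.3]
width: 0.607
```

Emit:
jog_arm(deltas=[[[0,0,7.1],[0,0,0],0],[[0,0,7.1],[0,0,0],0],[[0,0,7.1],[0,0,0],0],[[0,0,7.1],[0,0,0],0],[[0,0,7.1],[0,0,0],0],[[0,0,7.1],[0,0,0],0],[[0,0,7.1],[0,0,0],0],[[0,0,7.1],[0,0,0],0],[[0,0,7.1],[0,0,0],0],[[0,0,7.1],[0,0,0],0],[[0,0,7.1],[0,0,0],0],[[0,0,7.1],[0,0,0],0]])

```text
t: 6.33
position: [465.3, 92.7, 209.2]
ee_rot: [[0.197, -0.98, -0.004], [-0.98, -0.197, -0.0], [-0.0, 0.004, -1.0]]
contact_force: [-0.0, 0.6, -2.4]
width: 0.608
```

Emit:
jog_arm(deltas=[[[0,0,7.1],[0.01,0,0],0],[[0,0,2],[0.02,0,0],0],[[0,0,0],[0.035,0,0],0],[[0,0,0],[0.035,-0.001,0],0],[[0,0,0],[0.035,-0.001,0],0],[[0,0,0],[0.035,-0.001,0],0],[[0,0,0],[0.035,-0.001,0],0],[[0,0,0],[0.035,0,0],0],[[0,0,0],[0.03,0,0],0],[[0,0,0],[0.02,0,0],0],[[0,0,0],[0,0,0],0],[[0,0,0],[0,0,0],0]])

```text
t: 7.33
position: [484.8, -196.9, 209.3]
ee_rot: [[0.043, -0.999, -0.003], [-0.999, -0.043, 0.002], [-0.002, 0.003, -1.0]]
contact_force: [-0.4, 0.5, -2.6]
width: 0.609
```

Run:
```python
from h import *
snap('w5')
i=cv2.imread('pics/w5.png'); cv2.imwrite('pics/w5b.png',cv2.resize(i,(800,600),interpolation=cv2.INTER_CUBIC))
```

```text
7.33 [ 484.79 -196.94  209.32] yaw -177.53 F [-0.4  0.5 -2.6] w 0.609 z [-0.0032  0.0021 -1.    ]
```

View pics/w5b.png

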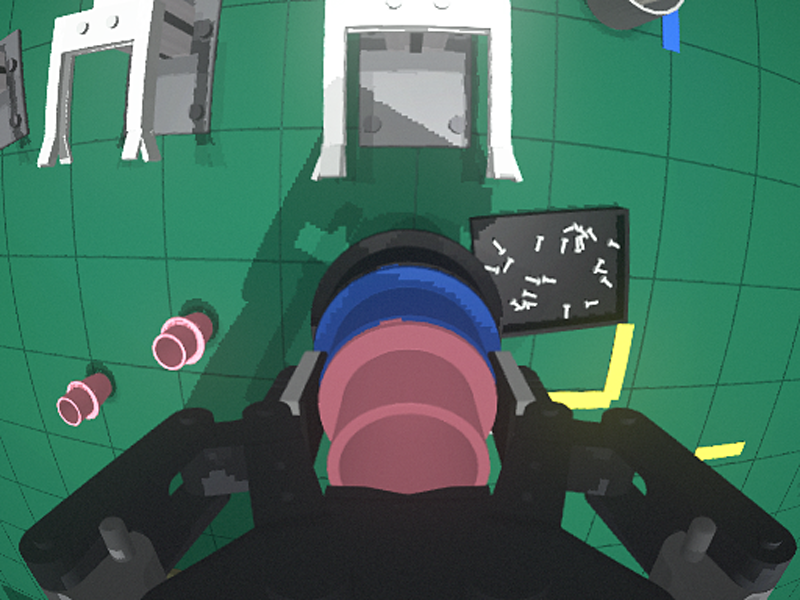

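Run:
```python
from h import *
i=cv2.imread('pics/w5.png')
cv2.imwrite('pics/c7.png',cv2.resize(i[0:120,190:345],None,fx=5,fy=5,interpolation=cv2.INTER_CUBIC))
cv2.imwrite('pics/c8.png',cv2.resize(i[0:110,0:150],None,fx=5,fy=5,interpolation=cv2.INTER_CUBIC))
cv2.imwrite('pics/c9.png',cv2.resize(i[135:290,190:335],None,fx=4,fy=4,interpolation=cv2.INTER_CUBIC))
```

```text
(no output)
```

View pics/c7.png

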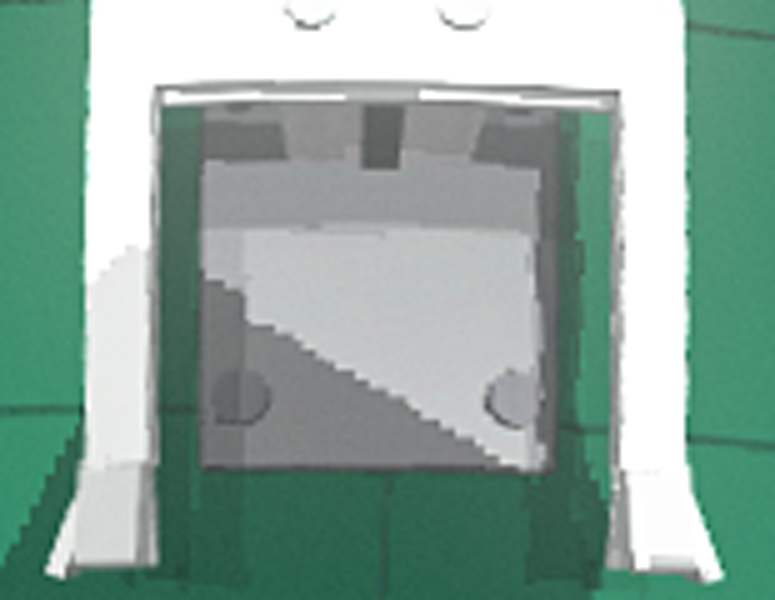

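View pics/c8.png

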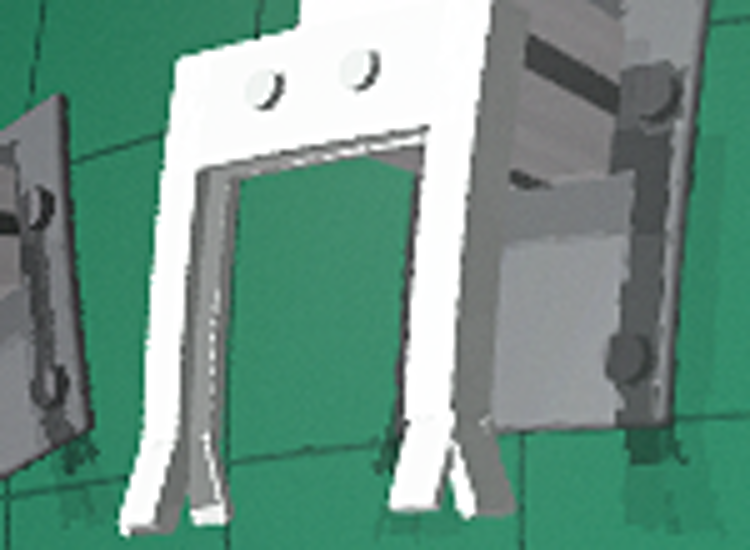

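View pics/c9.png

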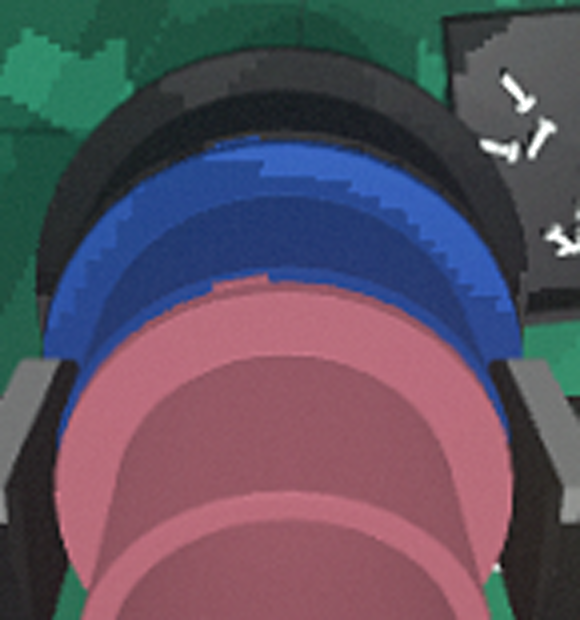

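Run:
```python
from h import *
s,o=pickle.load(open('w5.pkl','rb'))
f=lambda x,y,z: ray(s,190+x/5-.4,0+y/5-.4,z,o)
g=lambda x,y,z: ray(s,190+x/4-.4,135+y/4-.4,z,o)
h=lambda x,y,z: ray(s,x/5-.4,y/5-.4,z,o)
def show(n,l,r):
    d=l-r;print(n,l,r,'mid',(l+r)/2,'gap',np.hypot(*d[:2]).round(1),'yaw',np.degrees(np.arctan2(-d[0],d[1])).round(2))
show('L lipin back',f(157,88,101),f(621,92,101))
show('L lipin front',f(149,462,101),f(621,466,101))
show('L lipout front',f(83,465,101),f(690,467,101))
show('L lipout back',f(92,10,101),f(684,10,101))
show('L tipout',f(47,570,107),f(720,578,107))
show('black fl',g(38,270,150),g(526,270,150)); print(g(282,46,150))
show('pink fl',g(55,480,223),g(513,480,223))
show('M lipin back',h(200,170,101),h(428,127,101))
show('M lipin front',h(178,448,101),h(405,418,101))
show('M tipout',h(122,530,107),h(470?0:0,0,107) if 0 else h(437,508,107))
```

```text
File "<stdin>", line 17
    show('M tipout',h(122,530,107),h(470?0:0,0,107) if 0 else h(437,508,107))
                                        ^
SyntaxError: invalid syntax
```

Run:
```python
from h import *
s,o=pickle.load(open('w5.pkl','rb'))
f=lambda x,y,z: ray(s,190+x/5-.4,0+y/5-.4,z,o)
g=lambda x,y,z: ray(s,190+x/4-.4,135+y/4-.4,z,o)
h=lambda x,y,z: ray(s,x/5-.4,y/5-.4,z,o)
def show(n,l,r):
    d=l-r;print(n,l,r,'mid',(l+r)/2,'gap',np.hypot(*d[:2]).round(1),'yaw',np.degrees(np.arctan2(-d[0],d[1])).round(2))
show('L lipin back',f(157,88,101),f(621,92,101))
show('L lipin front',f(149,462,101),f(621,466,101))
show('L lipout front',f(83,465,101),f(690,467,101))
show('L lipout back',f(92,10,101),f(684,10,101))
show('L tipout',f(47,570,107),f(720,578,107))
show('black fl',g(38,270,150),g(526,270,150)); print(g(282,46,150))
show('pink fl',g(55,480,223),g(513,480,223))
show('M lipin back',h(200,170,101),h(428,127,101))
show('M lipin front',h(178,448,101),h(405,418,101))
```

```text
L lipin back [ 625.2 -158.4  101. ] [ 628.2 -232.3  101. ] mid [ 626.7  -195.35  101.  ] gap 74.0 yaw 2.32
L lipin front [ 562.9 -160.   101. ] [ 565.8 -234.6  101. ] mid [ 564.35 -197.3   101.  ] gap 74.7 yaw 2.23
L lipout front [ 562.4 -149.4  101. ] [ 566.6 -245.9  101. ] mid [ 564.5  -197.65  101.  ] gap 96.6 yaw 2.49
L lipout back [ 639.4 -147.   101. ] [ 644.3 -242.4  101. ] mid [ 641.85 -194.7   101.  ] gap 95.5 yaw 2.94
L tipout [ 545.5 -145.2  107. ] [ 549.1 -250.5  107. ] mid [ 547.3  -197.85  107.  ] gap 105.4 yaw 1.96
black fl [ 487.7 -154.2  150. ] [ 491.3 -236.6  150. ] mid [ 489.5 -195.4  150. ] gap 82.5 yaw 2.5
[ 527.  -193.9  150. ]
pink fl [ 488.1 -170.7  223. ] [ 490.4 -221.3  223. ] mid [ 489.25 -196.    223.  ] gap 50.7 yaw 2.6
M lipin back [631.9  25.2 101. ] [630.2 -32.6 101. ] mid [631.05  -3.7  101.  ] gap 57.8 yaw -1.68
M lipin front [575.9  27.5 101. ] [575.8 -31.2 101. ] mid [575.85  -1.85 101.  ] gap 58.7 yaw -0.1
```

Emit:
jog_arm(deltas=[[[0,0,0],[0.0046,0,0.005],0],[[0,0,0],[0,0,0.015],0],[[0,0,0],[0,0,0.015],0],[[0,0,0],[0,0,0.013],0],[[0,0,0],[0,0,0.0065],0],[[0,0,0],[0,0,0],0],[[0,0,0],[0,0,0],0],[[0,0,0],[0,0,0],0]])

```text
t: 8.05
position: [486.5, -201.2, 157.6]
ee_rot: [[0.046, -0.999, 0.001], [-0.999, -0.046, -0.001], [0.001, -0.001, -1.0]]
contact_force: [0.2, -0.3, -2.9]
width: 0.609
```

Run:
```python
from h import *
snap('w6');snap('s6','scene')
i=cv2.imread('pics/w6.png'); cv2.imwrite('pics/w6b.png',cv2.resize(i[0:240,130:390],None,fx=3,fy=2.5 and 3,interpolation=cv2.INTER_CUBIC)[:600])
i=cv2.imread('pics/s6.png')[100:230,150:330]; cv2.imwrite('pics/c10.png',cv2.resize(i,None,fx=4,fy=4,interpolation=cv2.INTER_CUBIC))
```

```text
8.05 [ 486.51 -201.18  157.63] yaw -177.38 F [ 0.2 -0.3 -2.9] w 0.609 z [ 1.2e-03 -6.0e-04 -1.0e+00]
8.1 [ 486.62 -201.33  157.94] yaw -177.39 F [ 0.4 -0.7 -1.5] w 0.612 z [ 1.7e-03 -9.0e-04 -1.0e+00]
```

View pics/w6b.png

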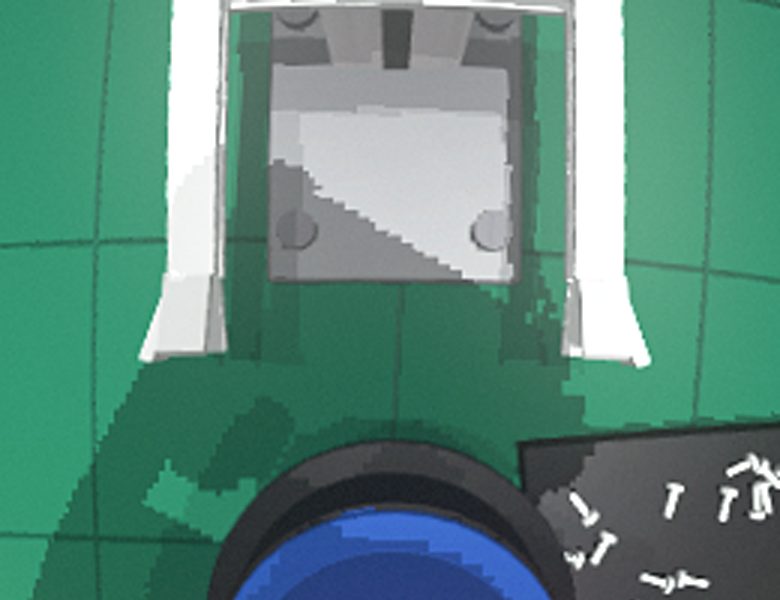

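View pics/c10.png

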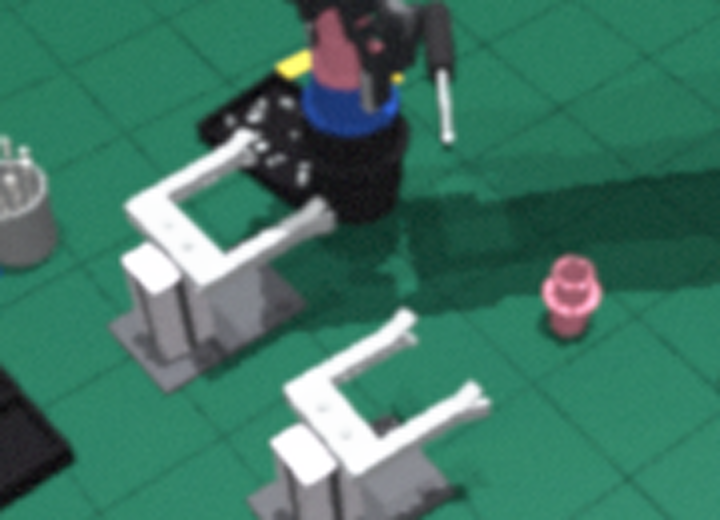

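Emit:
jog_arm(deltas=[[[0,0,0],[0,0,0],0],[[0,0,0],[0,0,0],0],[[0,0,0],[0,0,0],0]])

```text
t: 8.4
position: [486.2, -201.3, 157.3]
ee_rot: [[0.045, -0.999, 0.001], [-0.999, -0.045, -0.0], [0.0, -0.001, -1.0]]
contact_force: [0.6, -0.4, -2.7]
width: 0.607
```

Run:
```python
from h import *
snap('w6')
s,o=pickle.load(open('w6.pkl','rb'))
i=cv2.imread('pics/w6.png')
cv2.imwrite('pics/c11.png',cv2.resize(i[85:245,175:355],None,fx=4,fy=4,interpolation=cv2.INTER_CUBIC)[:600])
```

```text
8.4 [ 486.16 -201.27  157.27] yaw -177.41 F [ 0.6 -0.4 -2.7] w 0.607 z [ 6.e-04 -4.e-04 -1.e+00]
```

View pics/c11.png

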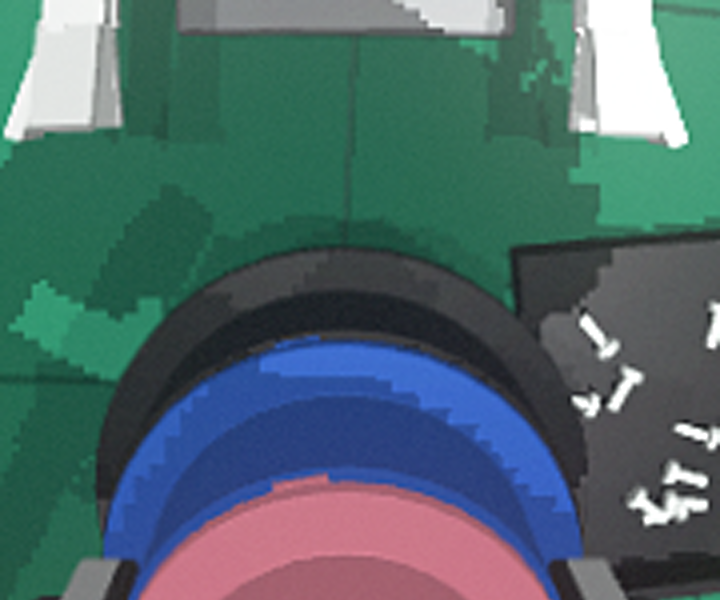

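Run:
```python
from h import *
s,o=pickle.load(open('w6.pkl','rb'))
g=lambda x,y,z: ray(s,175+x/4-.4,85+y/4-.4,z,o)
def show(n,l,r):
    d=l-r;print(n,l,r,'mid',(l+r)/2,'gap',np.hypot(*d[:2]).round(1),'yaw',np.degrees(np.arctan2(-d[0],d[1])).round(2))
show('tip',g(5,137,104),g(687,145,104))
show('lip',g(43,25,101),g(655,25,101))
show('black',g(97,480,98),g(587,480,98));print(g(342,247,98))
f=lambda x,y,z: ray(s,130+x/3-.4,y/3-.4,z,o)
show('lipin b',f(228,8,101),f(567,9,101))
show('lipin f',f(217,275,101),f(572,279,101))
```

```text
tip [ 545.  -144.9  104. ] [ 548.5 -251.4  104. ] mid [ 546.75 -198.15  104.  ] gap 106.6 yaw 1.88
lip [ 562.8 -149.9  101. ] [ 567.1 -245.7  101. ] mid [ 564.95 -197.8   101.  ] gap 95.9 yaw 2.57
black [ 487.5 -158.5   98. ] [ 491.2 -241.5   98. ] mid [ 489.35 -200.     98.  ] gap 83.1 yaw 2.55
[ 528.5 -198.3   98. ]
lipin b [ 621.5 -159.8  101. ] [ 624.6 -230.9  101. ] mid [ 623.05 -195.35  101.  ] gap 71.2 yaw 2.5
lipin f [ 562.4 -160.6  101. ] [ 564.9 -234.1  101. ] mid [ 563.65 -197.35  101.  ] gap 73.5 yaw 1.95
```

Emit:
jog_arm(deltas=[[[0,0,0],[0,0,0.0027],0],[[0,0,0],[0,-0.005,0],0],[[0,0,0],[0,-0.01,0],0],[[0,0,0],[0.0005,-0.01,0],0],[[0,0,0],[0,-0.01,0],0],[[0,0,0],[0,-0.01,0],0],[[0,0,0],[0,-0.005,0],0],[[0,0,0],[0,0,0],0]])

```text
t: 9.12
position: [537.3, -199.3, 154.2]
ee_rot: [[0.046, -0.999, 0.0], [-0.999, -0.046, -0.0], [0.0, -0.0, -1.0]]
contact_force: [-0.2, -0.1, -2.1]
width: 0.611
```

Run:
```python
from h import *
snap('w7')
i=cv2.imread('pics/w7.png'); cv2.imwrite('pics/w7b.png',cv2.resize(i[0:200,130:390],None,fx=3,fy=3,interpolation=cv2.INTER_CUBIC))
```

```text
9.12 [ 537.34 -199.26  154.16] yaw -177.35 F [-0.2 -0.1 -2.1] w 0.611 z [ 3.e-04 -1.e-04 -1.e+00]
```

View pics/w7b.png

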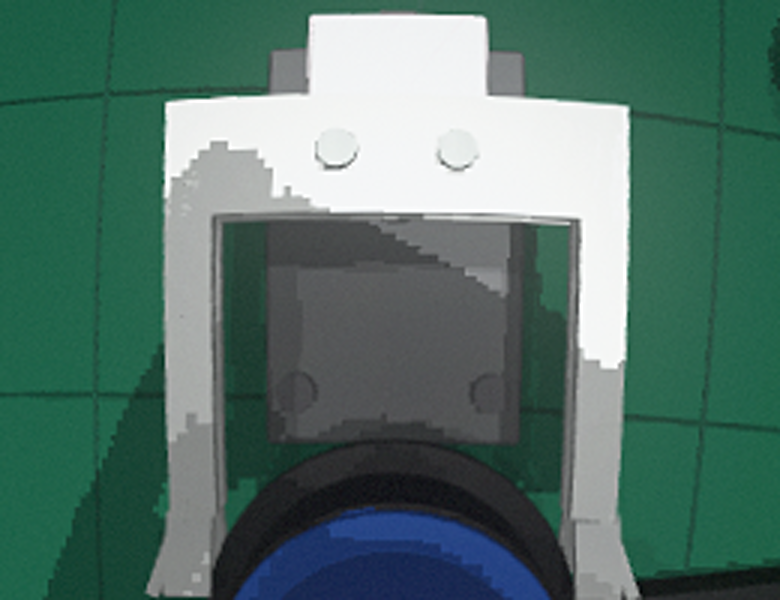

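Emit:
jog_arm(deltas=[[[0,0,0],[0,-0.005,0],0],[[0,0,0],[0.0003,-0.007,0],0],[[0,0,0],[0,-0.007,0],0],[[0,0,0],[0,-0.007,0],0],[[0,0,0],[0,-0.004,0],0],[[0,0,0],[0,0,0],0]])

```text
t: 9.67
position: [566.9, -198.3, 154.3]
ee_rot: [[0.046, -0.999, 0.0], [-0.999, -0.046, -0.0], [0.0, -0.0, -1.0]]
contact_force: [0.2, 0.4, -3.6]
width: 0.61
```

Run:
```python
from h import *
snap('w8')
i=cv2.imread('pics/w8.png'); cv2.imwrite('pics/w8b.png',cv2.resize(i[0:200,130:390],None,fx=3,fy=3,interpolation=cv2.INTER_CUBIC))
```

```text
9.67 [ 566.87 -198.29  154.27] yaw -177.38 F [ 0.2  0.4 -3.6] w 0.61 z [ 5.e-04 -2.e-04 -1.e+00]
```

View pics/w8b.png

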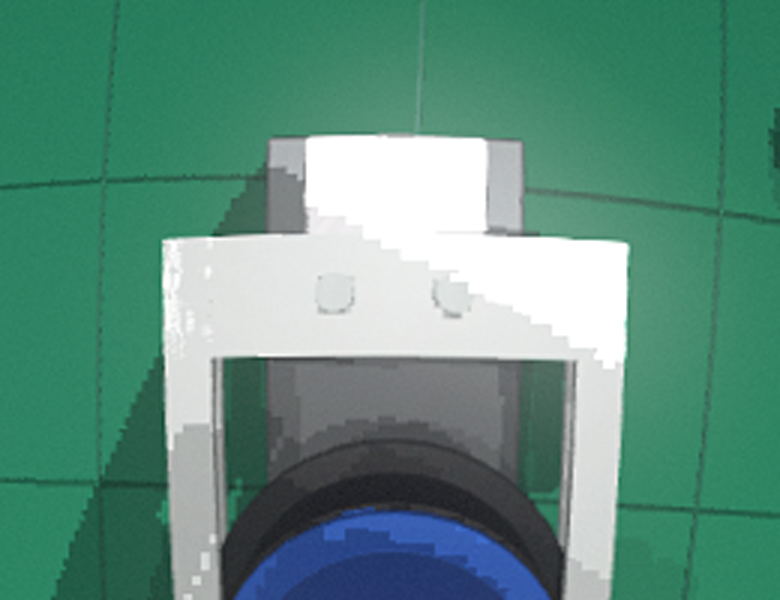

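Emit:
jog_arm(deltas=[[[0,0,0],[0,-0.005,0],0],[[0,0,0],[0.0002,-0.005,0],0],[[0,0,0],[0,-0.004,0],0],[[0,0,0],[0,-0.003,0],0],[[0,0,0],[0,-0.002,0],0],[[0,0,0],[0,0,0],0]])

```text
t: 10.22
position: [585.3, -197.6, 154.1]
ee_rot: [[0.045, -0.999, 0.0], [-0.999, -0.045, -0.0], [0.0, -0.0, -1.0]]
contact_force: [-0.2, -0.5, -1.8]
width: 0.609
```

Emit:
jog_arm(deltas=[[[0,0,0],[0,-0.002,0],0],[[0,0,0],[0,0,0],0]])

```text
t: 10.38
position: [587.1, -197.5, 154.1]
ee_rot: [[0.045, -0.999, 0.0], [-0.999, -0.045, -0.0], [0.0, -0.0, -1.0]]
contact_force: [-0.7, -0.6, -2.5]
width: 0.611
```

Run:
```python
from h import *
snap('w9')
i=cv2.imread('pics/w9.png'); cv2.imwrite('pics/w9b.png',cv2.resize(i[0:200,130:390],None,fx=3,fy=3,interpolation=cv2.INTER_CUBIC))
```

```text
10.38 [ 587.06 -197.53  154.11] yaw -177.4 F [-0.7 -0.6 -2.5] w 0.611 z [ 1.e-04 -0.e+00 -1.e+00]
```

View pics/w9b.png

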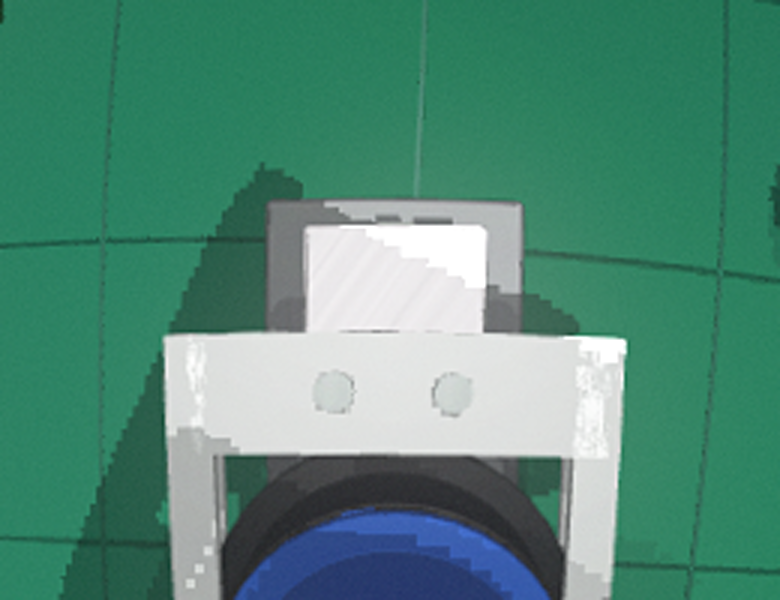

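Emit:
jog_arm(deltas=[[[0,0,0],[0,-0.0015,0],0],[[0,0,0],[0,-0.0015,0],0],[[0,0,0],[0,0,0],0]])

```text
t: 10.68
position: [589.3, -197.4, 154.0]
ee_rot: [[0.045, -0.999, -0.002], [-0.999, -0.045, 0.0], [-0.0, 0.002, -1.0]]
contact_force: [-4.6, -0.1, -0.4]
width: 0.607
```

Emit:
jog_arm(deltas=[[[0,0,0],[0,-0.0015,0],0],[[0,0,0],[0,0,0],0]])

```text
t: 10.85
position: [590.4, -197.5, 154.6]
ee_rot: [[0.045, -0.999, -0.003], [-0.999, -0.045, 0.0], [-0.0, 0.003, -1.0]]
contact_force: [-6.8, -0.1, 2.7]
width: 0.611
```

Emit:
jog_arm(deltas=[[[0,0,0],[0,0,-0.002],0],[[0,0,0],[0,0,-0.003],0],[[0,0,0],[0,0,-0.003],0],[[0,0,0],[0,0,-0.003],0],[[0,0,0],[0,0,-0.003],0],[[0,0,0],[0,0,0],0]])

```text
t: 11.35
position: [590.5, -197.0, 167.1]
ee_rot: [[0.045, -0.999, -0.003], [-0.999, -0.045, 0.001], [-0.001, 0.003, -1.0]]
contact_force: [-5.6, -0.1, -11.4]
width: 0.609
```

Run:
```python
from h import *
snap('w10');snap('s10','scene')
i=cv2.imread('pics/w10.png'); 
j=cv2.imread('pics/s10.png')[60:220,120:300]; 
cv2.imwrite('pics/c12.png',np.hstack([cv2.resize(j,(540,480),interpolation=cv2.INTER_CUBIC),cv2.resize(i[140:384,190:322],(260,480))]))
```

```text
11.35 [ 590.46 -196.98  167.11] yaw -177.4 F [ -5.6  -0.1 -11.4] w 0.609 z [-0.0029  0.0012 -1.    ]
11.4 [ 590.72 -197.04  167.68] yaw -177.4 F [-5.6 -0.2 -9.5] w 0.611 z [-2.3e-03  9.0e-04 -1.0e+00]
```

View pics/c12.png

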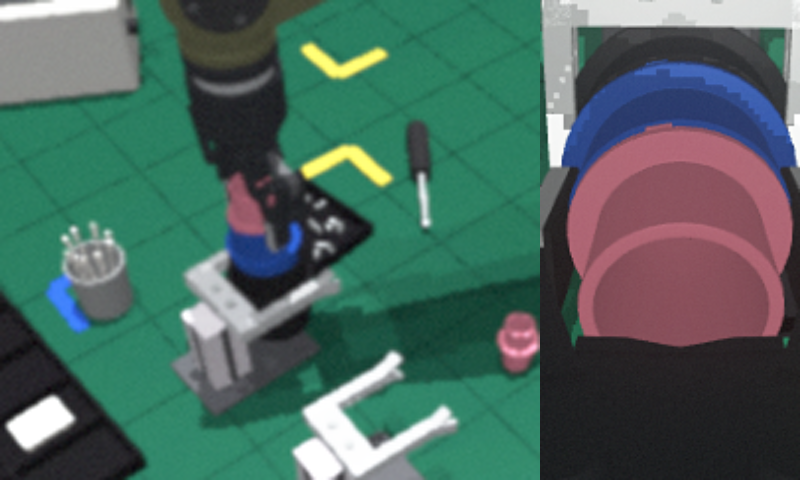

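Blue is moving out with 11 N of pull, held under the lips. Continue pulling.

Emit:
jog_arm(deltas=[[[0,0,0],[0,0,-0.004],0],[[0,0,0],[0,0,-0.005],0],[[0,0,0],[0,0,-0.005],0],[[0,0,0],[0,0,-0.005],0],[[0,0,0],[0,0,-0.005],0],[[0,0,0],[0,0,-0.005],0],[[0,0,0],[0,0,-0.005],0],[[0,0,0],[0,0,-0.008],0],[[0,0,0],[0,0,-0.01],0],[[0,0,0],[0,0,-0.008],0],[[0,0,0],[0,0,0],0]])

```text
t: 12.37
position: [592.9, -197.9, 231.7]
ee_rot: [[0.045, -0.999, 0.005], [-0.999, -0.045, -0.002], [0.002, -0.005, -1.0]]
contact_force: [1.4, -0.5, -0.5]
width: 0.608
```

Run:
```python
from h import *
snap('w11');snap('s11','scene')
i=cv2.imread('pics/w11.png'); 
j=cv2.imread('pics/s11.png')[40:220,120:300]; 
cv2.imwrite('pics/c13.png',np.hstack([cv2.resize(j,(480,480),interpolation=cv2.INTER_CUBIC),cv2.resize(i[140:384,170:342],(320,480))]))
```

```text
12.37 [ 592.89 -197.86  231.73] yaw -177.4 F [ 1.4 -0.5 -0.5] w 0.608 z [ 0.0052 -0.0021 -1.    ]
12.42 [ 592.37 -197.71  230.37] yaw -177.4 F [-0.2  0.5 -1.4] w 0.607 z [ 0.0035 -0.0015 -1.    ]
```

View pics/c13.png

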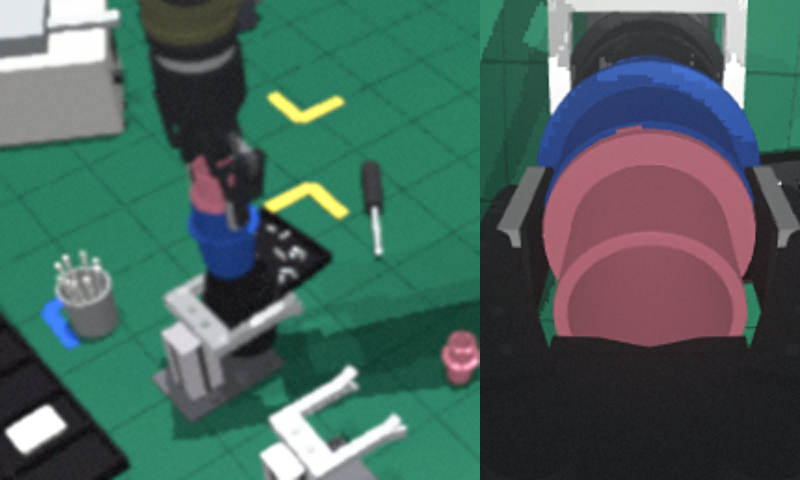

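Emit:
jog_arm(deltas=[[[0,0,0],[-0.01,0.005,0],0],[[0,0,0],[-0.024,0.011,0],0],[[0,0,0],[-0.03,0.014,0],0],[[0,0,0],[-0.03,0.014,0],0],[[0,0,0],[-0.03,0.014,0],0],[[0,0,0],[-0.03,0.014,0],0],[[0,0,0],[-0.025,0.011,0],0],[[0,0,0],[-0.02,0.005,0],0],[[0,0,3],[0,0,0],0],[[0,0,0],[0,0,0],0],[[0,0,0],[0,0,0],0],[[0,0,0],[0,0,0],0]])

```text
t: 13.47
position: [494.2, -2.6, 227.7]
ee_rot: [[-0.006, -1.0, -0.001], [-1.0, 0.006, 0.0], [-0.0, 0.001, -1.0]]
contact_force: [0.7, 0.4, -1.7]
width: 0.61
```

Run:
```python
from h import *
snap('w12')
i=cv2.imread('pics/w12.png'); cv2.imwrite('pics/w12b.png',cv2.resize(i,(800,600),interpolation=cv2.INTER_CUBIC))
cv2.imwrite('pics/c14.png',cv2.resize(i[0:150,170:350],None,fx=4,fy=4,interpolation=cv2.INTER_CUBIC))
cv2.imwrite('pics/c15.png',cv2.resize(i[135:285,170:350],None,fx=4,fy=4,interpolation=cv2.INTER_CUBIC))
```

```text
13.47 [494.23  -2.63 227.71] yaw 179.63 F [ 0.7  0.4 -1.7] w 0.61 z [-7.e-04  0.e+00 -1.e+00]
```

View pics/w12b.png

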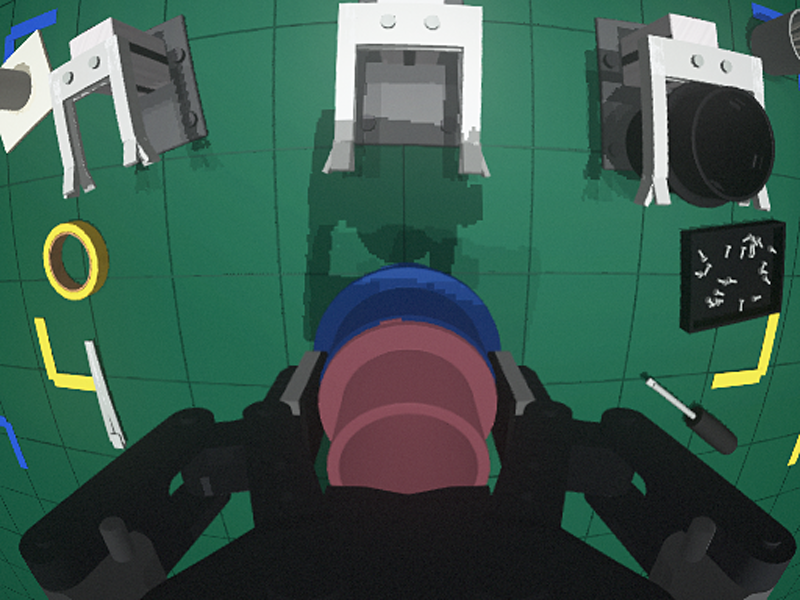

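View pics/c14.png

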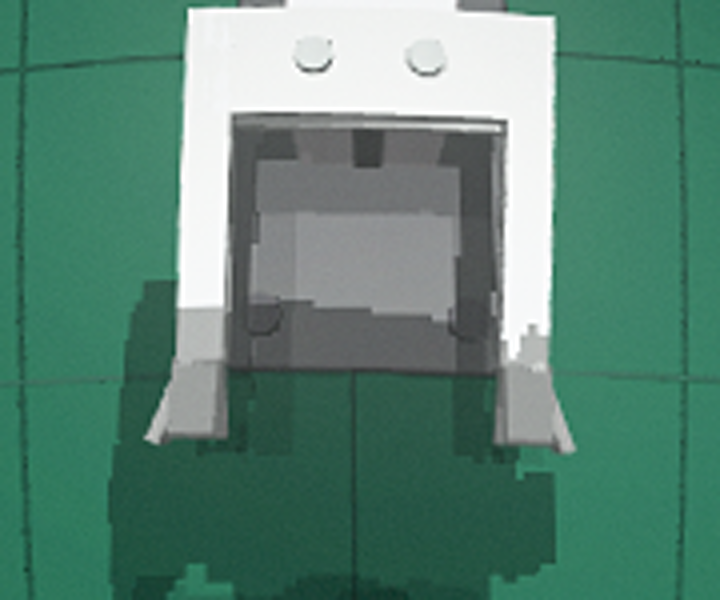

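View pics/c15.png

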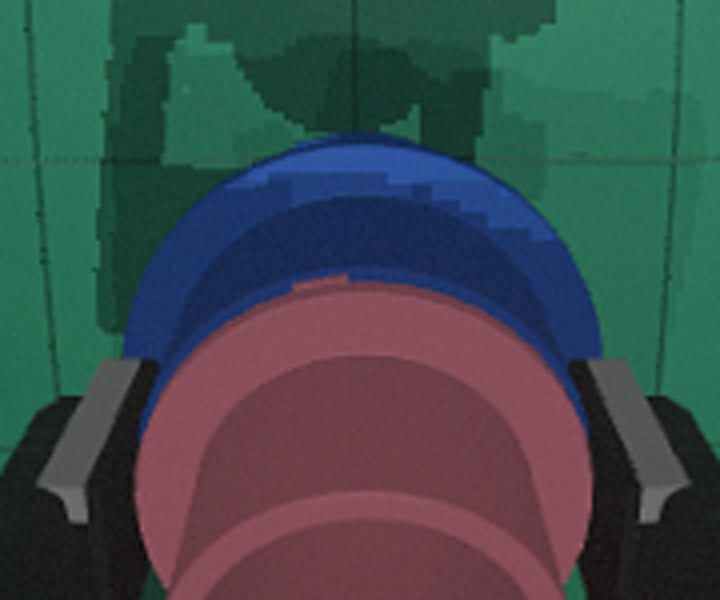

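Black hangs in the wide holder. The current grip on blue is too low for its fingertips to clear the flares, which reach z 107. I'll set the blue+pink nest on the free bench below, regrip about 6 mm higher, then insert.

Emit:
jog_arm(deltas=[[[0,0,0],[0,0,0.01],0],[[0,0,0],[0,0,0.025],0],[[0,0,0],[0,0,0.03],0],[[0,0,0],[0,0,0.03],0],[[0,0,0],[0,0,0.025],0],[[0,0,0],[0,0,0.015],0],[[0,0,0],[0,0,0.007],0],[[0,0,0],[0,0,0],0],[[0,0,0],[0,0,0],0]])

```text
t: 14.27
position: [494.7, -2.8, 86.2]
ee_rot: [[-0.007, -1.0, -0.0], [-1.0, 0.007, 0.0], [-0.0, 0.0, -1.0]]
contact_force: [0.0, 1.2, -0.8]
width: 0.608
```

Emit:
jog_arm(deltas=[[[0,0,0],[0,0,0.003],0],[[0,0,0],[0,0,0.002],0],[[0,0,0],[0,0,0.0005],0],[[0,0,0],[0,0,0],0],[[0,0,0],[0,0,0],0]])

```text
t: 14.68
position: [494.8, -2.5, 81.1]
ee_rot: [[-0.007, -1.0, 0.001], [-1.0, 0.007, -0.0], [0.0, -0.001, -1.0]]
contact_force: [0.3, 0.1, -1.5]
width: 0.607
```

Emit:
jog_arm(deltas=[[[0,0,0],[0,0,0.001],0],[[0,0,0],[0,0,0.001],0],[[0,0,0],[0,0,0],0]])

```text
t: 14.93
position: [495.3, -2.5, 79.8]
ee_rot: [[-0.007, -1.0, 0.001], [-1.0, 0.007, -0.0], [0.0, -0.001, -1.0]]
contact_force: [-0.9, 0.5, 4.1]
width: 0.607
```

Emit:
jog_arm(deltas=[[[0,0,0],[0,0,0],0.8],[[0,0,0],[0,0,0],0.8],[[0,0,0],[0,0,0],0.8],[[0,0,0],[0,0,-0.003],0.8],[[0,0,0],[0,0,-0.0035],0.8],[[0,0,0],[0,0,0],0.5],[[0,0,0],[0,0,0],0],[[0,0,0],[0,0,0],0],[[0,0,0],[0,0,0],0],[[0,0,0],[0,0,0],0],[[0,0,0],[0,0,0],0],[[0,0,0],[0,0,0],0]])

```text
t: 15.93
position: [495.4, -2.5, 86.6]
ee_rot: [[-0.007, -1.0, 0.002], [-1.0, 0.007, -0.0], [0.0, -0.002, -1.0]]
contact_force: [-0.9, 0.7, 6.4]
width: 0.604
```

Run:
```python
from h import *
snap('w13');snap('s13','scene')
i=cv2.imread('pics/w13.png'); 
j=cv2.imread('pics/s13.png')[100:260,200:360]; 
cv2.imwrite('pics/c16.png',np.hstack([cv2.resize(j,(480,480),interpolation=cv2.INTER_CUBIC),cv2.resize(i[140:384,170:342],(320,480))]))
```

```text
15.93 [495.44  -2.55  86.6 ] yaw 179.6 F [-0.9  0.7  6.4] w 0.604 z [ 2.e-03 -1.e-04 -1.e+00]
15.98 [495.45  -2.56  86.6 ] yaw 179.6 F [-1.2  1.   6.4] w 0.605 z [ 2.e-03 -2.e-04 -1.e+00]
```

View pics/c16.png

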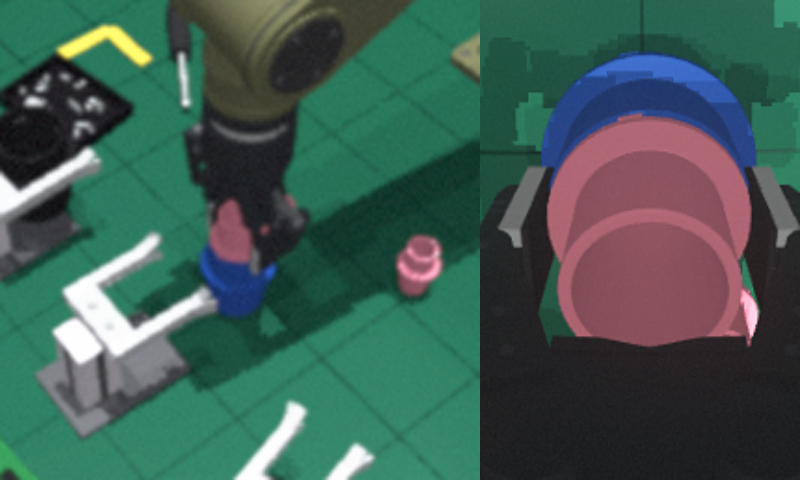

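Run:
```python
from h import *
s,o=pickle.load(open('w12.pkl','rb'))
g=lambda x,y,z: ray(s,170+x/4-.4,y/4-.4,z,o)
c=lambda x,y,z: ray(s,170+x/4-.4,135+y/4-.4,z,o)
def show(n,l,r):
    d=l-r;print(n,l,r,'mid',(l+r)/2,'gap',np.hypot(*d[:2]).round(1),'yaw',np.degrees(np.arctan2(-d[0],d[1])).round(2))
show('lipin b',g(232,114,101),g(506,120,101))
show('lipin f',g(226,360,101),g(500,362,101))
show('lipout b',g(188,10,101),g(554,16,101))
show('lipout f',g(178,358,101),g(550,364,101))
show('tip',g(147,440,104),g(574,452,104))
show('blue fl',c(123,340,204),c(602,340,204));print(c(360,133,204))
show('pink fl',c(135,480,243),c(593,480,243))
```

```text
lipin b [632.   25.3 101. ] [630.2 -33.1 101. ] mid [631.1  -3.9 101. ] gap 58.4 yaw -1.77
lipin f [577.2  26.9 101. ] [576.4 -31.3 101. ] mid [576.8  -2.2 101. ] gap 58.2 yaw -0.79
lipout b [657.4  35.1 101. ] [655.5 -44.1 101. ] mid [656.45  -4.5  101.  ] gap 79.2 yaw -1.37
lipout f [578.1  37.2 101. ] [576.2 -42.  101. ] mid [577.15  -2.4  101.  ] gap 79.2 yaw -1.37
tip [560.5  43.8 104. ] [557.2 -46.8 104. ] mid [558.85  -1.5  104.  ] gap 90.7 yaw -2.09
blue fl [500.8  31.8 204. ] [500.3 -35.1 204. ] mid [500.55  -1.65 204.  ] gap 66.9 yaw -0.43
[529.8  -1.6 204. ]
pink fl [499.7  23.1 243. ] [499.3 -26.9 243. ] mid [499.5  -1.9 243. ] gap 50.0 yaw -0.46
```

Emit:
jog_arm(deltas=[[[0,0,0],[0,0,-0.005],0],[[0,0,0],[0,0,-0.012],0],[[0,0,1.2],[0,0,-0.015],0],[[0,0,0],[-0.0018,0,-0.0105],0],[[0,0,0],[0,0,0],0],[[0,0,0],[0,0,0],0],[[0,0,0],[0,0,0],0],[[0,0,0],[0,0,0],0]])

```text
t: 16.7
position: [493.8, -0.6, 126.6]
ee_rot: [[-0.028, -1.0, -0.002], [-1.0, 0.028, 0.0], [-0.0, 0.002, -1.0]]
contact_force: [0.9, -0.5, -1.2]
width: 0.606
```

Run:
```python
from h import *
snap('w14');snap('s14','scene')
i=cv2.imread('pics/w14.png')
cv2.imwrite('pics/c17.png',cv2.resize(i[30:230,150:370],None,fx=3,fy=3,interpolation=cv2.INTER_CUBIC))
```

```text
16.7 [493.82  -0.65 126.63] yaw 178.4 F [ 0.9 -0.5 -1.2] w 0.606 z [-1.8e-03  2.0e-04 -1.0e+00]
16.75 [493.83  -0.64 126.6 ] yaw 178.41 F [ 0.3  0.  -1.3] w 0.603 z [-1.9e-03  2.0e-04 -1.0e+00]
```

View pics/c17.png

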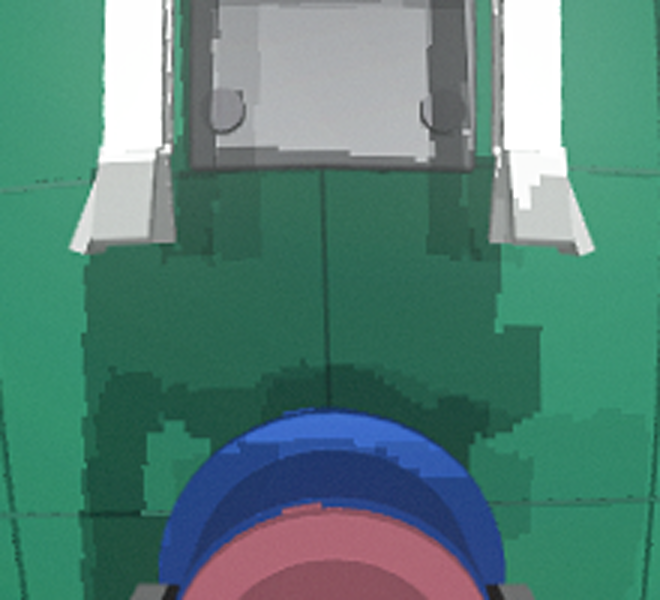

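Emit:
jog_arm(deltas=[[[0,0,0],[0,-0.004,0.0005],0],[[0,0,0],[0,-0.008,0],0],[[0,0,0],[0,-0.01,0],0],[[0,0,0],[0,-0.01,0],0],[[0,0,0],[0,-0.01,0],0],[[0,0,0],[0,-0.008,0],0],[[0,0,0],[0,-0.005,0],0],[[0,0,0],[0,0,0],0]])

```text
t: 17.47
position: [550.8, -2.3, 127.2]
ee_rot: [[-0.028, -1.0, 0.0], [-1.0, 0.028, -0.0], [0.0, -0.0, -1.0]]
contact_force: [-0.4, -1.1, -0.7]
width: 0.601
```

Run:
```python
from h import *
snap('w15')
i=cv2.imread('pics/w15.png')
cv2.imwrite('pics/c18.png',cv2.resize(i[30:230,150:370],None,fx=3,fy=3,interpolation=cv2.INTER_CUBIC))
```

```text
17.47 [550.77  -2.32 127.21] yaw 178.4 F [-0.4 -1.1 -0.7] w 0.601 z [ 4.e-04 -0.e+00 -1.e+00]
```

View pics/c18.png

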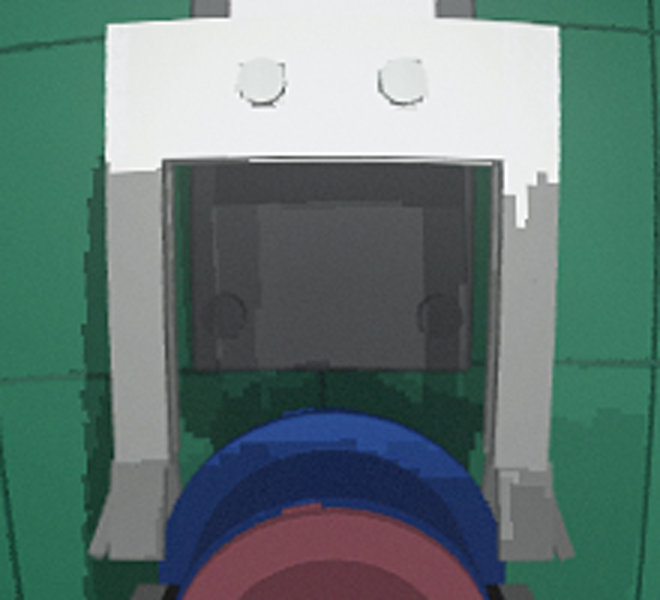

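Emit:
jog_arm(deltas=[[[0,0,0],[0,0,0.001],0],[[0,0,0],[0,-0.004,0],0],[[0,0,0],[0,-0.005,0],0],[[0,0,0],[0,-0.006,0],0],[[0,0,0],[0,-0.006,0],0],[[0,0,0],[0,-0.005,0],0],[[0,0,0],[0,-0.004,0],0],[[0,0,0],[0,0,0],0]])

```text
t: 18.18
position: [580.4, -3.2, 126.3]
ee_rot: [[-0.028, -1.0, 0.001], [-1.0, 0.028, -0.0], [0.0, -0.001, -1.0]]
contact_force: [-0.1, -0.4, -1.1]
width: 0.599
```

Run:
```python
from h import *
snap('w16')
i=cv2.imread('pics/w16.png')
cv2.imwrite('pics/c19.png',cv2.resize(i[30:230,150:370],None,fx=3,fy=3,interpolation=cv2.INTER_CUBIC))
```

```text
18.18 [580.45  -3.19 126.31] yaw 178.39 F [-0.1 -0.4 -1.1] w 0.599 z [ 6.e-04 -1.e-04 -1.e+00]
```

View pics/c19.png

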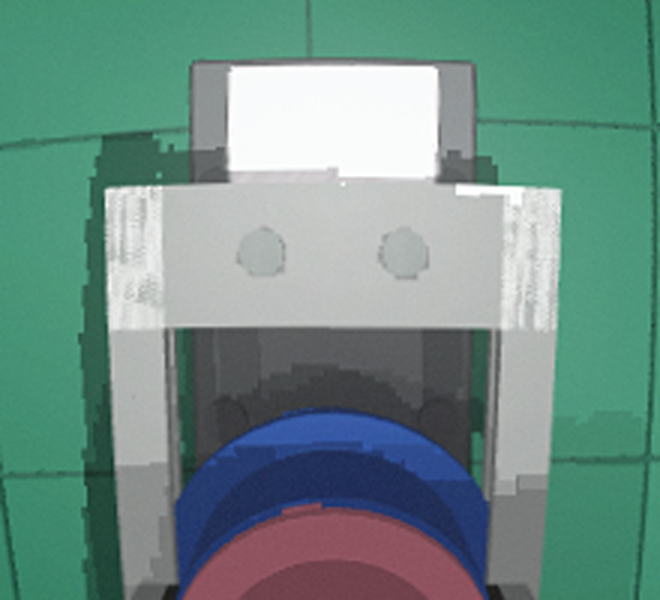

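Flange is under both lips now. Finish to the back stop.

Emit:
jog_arm(deltas=[[[0,0,0],[0,-0.004,0],0],[[0,0,0],[0,-0.004,0],0],[[0,0,0],[0,-0.003,0],0],[[0,0,0],[0,-0.002,0],0],[[0,0,0],[0,-0.002,0],0],[[0,0,0],[0,0,0],0]])

```text
t: 18.73
position: [594.9, -3.5, 126.2]
ee_rot: [[-0.028, -1.0, 0.0], [-1.0, 0.028, 0.0], [-0.0, -0.0, -1.0]]
contact_force: [0.1, 0.4, -0.2]
width: 0.603
```

Emit:
jog_arm(deltas=[[[0,0,0],[0,-0.0015,0],0],[[0,0,0],[0,-0.0015,0],0],[[0,0,0],[0,0,0],0]])

```text
t: 18.98
position: [597.8, -3.6, 126.2]
ee_rot: [[-0.028, -1.0, 0.0], [-1.0, 0.028, -0.0], [0.0, -0.0, -1.0]]
contact_force: [-1.1, 0.6, 1.6]
width: 0.599
```

Emit:
jog_arm(deltas=[[[0,0,0],[0,-0.0015,0],0],[[0,0,0],[0,-0.0015,0],0],[[0,0,0],[0,0,0],0]])

```text
t: 19.23
position: [599.8, -3.7, 126.2]
ee_rot: [[-0.028, -1.0, -0.003], [-1.0, 0.028, 0.0], [0.0, 0.003, -1.0]]
contact_force: [-4.5, -0.5, 4.8]
width: 0.606
```

Emit:
jog_arm(deltas=[[[0,0,0],[0,-0.001,0],0],[[0,0,0],[0,0,0],0]])

```text
t: 19.4
position: [600.0, -3.7, 126.2]
ee_rot: [[-0.028, -1.0, -0.005], [-1.0, 0.028, 0.0], [-0.0, 0.005, -1.0]]
contact_force: [-7.6, 0.3, 5.7]
width: 0.604
```

Run:
```python
from h import *
snap('w17')
i=cv2.imread('pics/w17.png')
cv2.imwrite('pics/c20.png',cv2.resize(i[30:230,150:370],None,fx=3,fy=3,interpolation=cv2.INTER_CUBIC))
```

```text
19.4 [600.04  -3.66 126.25] yaw 178.4 F [-7.6  0.3  5.7] w 0.604 z [-4.8e-03  1.0e-04 -1.0e+00]
```

View pics/c20.png

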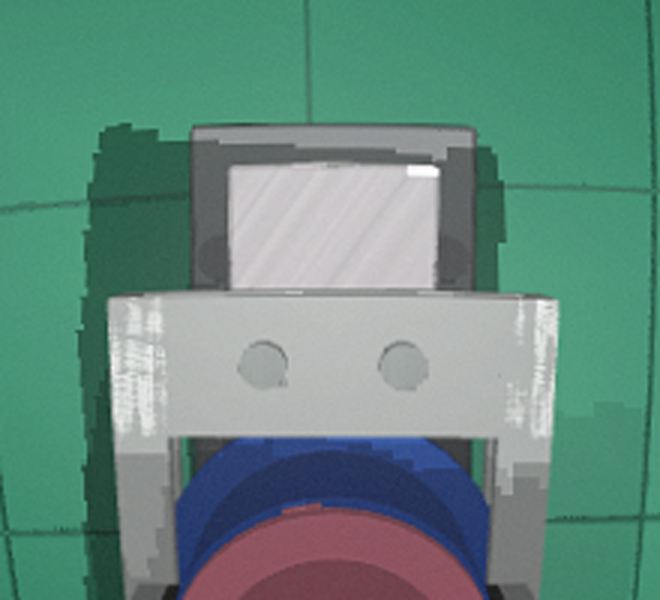

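Emit:
jog_arm(deltas=[[[0,0,0],[0,0,0],0.7],[[0,0,0],[0,0,0],0.85],[[0,0,0],[0,0,0],0.85],[[0,0,0],[0,0.001,0],0.85],[[0,0,0],[0,0,0],0.85],[[0,0,0],[0,0,0],0.85]])

```text
t: 19.95
position: [600.5, -3.7, 126.1]
ee_rot: [[-0.028, -1.0, 0.0], [-1.0, 0.028, -0.0], [-0.0, -0.0, -1.0]]
contact_force: [0.3, 0.4, -0.3]
width: 0.85
```

Emit:
jog_arm(deltas=[[[0,0,0],[0,0,-0.01],0.85],[[0,0,0],[0,0,-0.015],0.85],[[0,0,0],[0,0,-0.007],0.85],[[0,0,0],[0,0,0],0.85],[[0,0,0],[0,0,0],0.85]])

```text
t: 20.37
position: [601.0, -3.7, 159.1]
ee_rot: [[-0.028, -1.0, 0.002], [-1.0, 0.028, -0.0], [0.0, -0.002, -1.0]]
contact_force: [-0.5, -0.3, 0.5]
width: 0.852
```

Run:
```python
from h import *
snap('w18');snap('s18','scene')
i=cv2.imread('pics/w18.png'); 
j=cv2.imread('pics/s18.png')[80:260,150:330]; 
cv2.imwrite('pics/c21.png',np.hstack([cv2.resize(j,(420,420),interpolation=cv2.INTER_CUBIC),cv2.resize(i[100:310,170:350],(360,420))]))
```

```text
20.37 [601.04  -3.74 159.14] yaw 178.4 F [-0.5 -0.3  0.5] w 0.852 z [ 1.9e-03 -2.0e-04 -1.0e+00]
20.42 [600.47  -3.67 158.22] yaw 178.4 F [0.3 0.3 0.7] w 0.849 z [ 3.e-04 -0.e+00 -1.e+00]
```

View pics/c21.png

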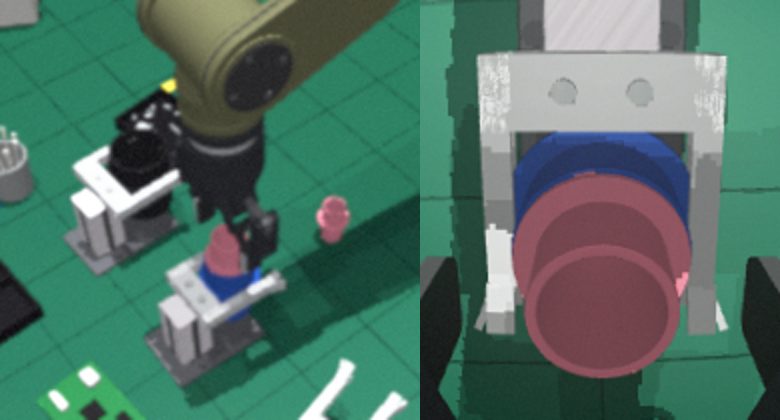

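Emit:
jog_arm(deltas=[[[0,0,0],[0,0,-0.001],0.6],[[0,0,0],[0,0,0],0.5],[[0,0,0],[0,0,0],0],[[0,0,0],[0,0,0],0],[[0,0,0],[0,0,0],0],[[0,0,0],[0,0,0],0],[[0,0,0],[0,0,0],0],[[0,0,0],[0,0,0],0]])

```text
t: 21.13
position: [600.4, -3.7, 159.1]
ee_rot: [[-0.028, -1.0, -0.0], [-1.0, 0.028, -0.0], [0.0, 0.0, -1.0]]
contact_force: [-0.0, -0.9, 0.6]
width: 0.416
```

Run:
```python
from h import *
snap('w19')
i=cv2.imread('pics/w19.png'); 
cv2.imwrite('pics/c22.png',cv2.resize(i[100:310,150:370],None,fx=2.5,fy=2.5))
```

```text
21.13 [600.44  -3.74 159.05] yaw 178.4 F [-0.  -0.9  0.6] w 0.416 z [-2.e-04 -1.e-04 -1.e+00]
```

View pics/c22.png

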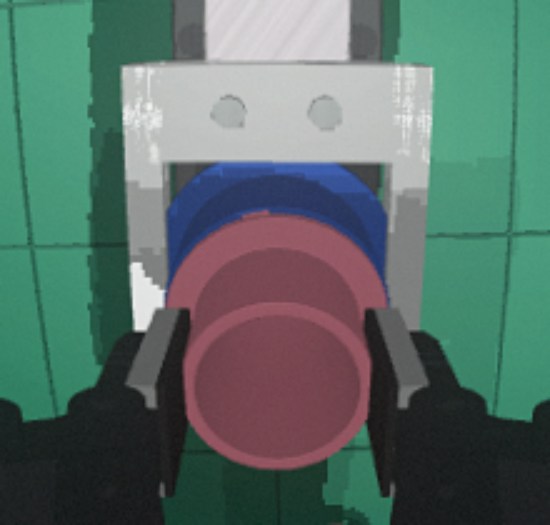

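Emit:
jog_arm(deltas=[[[0,0,0],[0,-0.001,-0.002],0],[[0,0,0],[0,0,-0.003],0],[[0,0,0],[0,0,-0.003],0],[[0,0,0],[0,0,-0.003],0],[[0,0,0],[0,0,-0.003],0],[[0,0,0],[0,0,-0.003],0],[[0,0,0],[0,0,0],0]])

```text
t: 21.77
position: [601.6, -3.7, 177.1]
ee_rot: [[-0.028, -1.0, -0.0], [-1.0, 0.028, 0.0], [-0.0, 0.0, -1.0]]
contact_force: [-1.7, 0.3, -4.4]
width: 0.416
```

Emit:
jog_arm(deltas=[[[0,0,0],[0,0,-0.004],0],[[0,0,0],[0,0,-0.005],0],[[0,0,0],[0,0,-0.005],0],[[0,0,0],[0,0,-0.005],0],[[0,0,0],[0,0,-0.005],0],[[0,0,0],[0,0,-0.006],0],[[0,0,0],[0,0,-0.008],0],[[0,0,0],[0,0,-0.01],0],[[0,0,0],[0,0,-0.012],0],[[0,0,0],[0,0,0],0],[[0,0,0],[0,0,0],0]])

```text
t: 22.68
position: [602.2, -3.8, 237.8]
ee_rot: [[-0.028, -1.0, 0.003], [-1.0, 0.028, -0.0], [0.0, -0.003, -1.0]]
contact_force: [0.4, -0.8, -0.5]
width: 0.418
```

Run:
```python
from h import *
snap('w20');snap('s20','scene')
i=cv2.imread('pics/w20.png'); 
j=cv2.imread('pics/s20.png')[60:260,150:350]; 
cv2.imwrite('pics/c23.png',np.hstack([cv2.resize(j,(420,420),interpolation=cv2.INTER_CUBIC),cv2.resize(i[100:310,170:350],(360,420))]))
```

```text
22.68 [602.22  -3.78 237.83] yaw 178.4 F [ 0.4 -0.8 -0.5] w 0.418 z [ 2.8e-03 -3.0e-04 -1.0e+00]
22.73 [601.65  -3.74 236.62] yaw 178.4 F [-0.4 -0.5 -1. ] w 0.413 z [ 8.e-04 -1.e-04 -1.e+00]
```

View pics/c23.png

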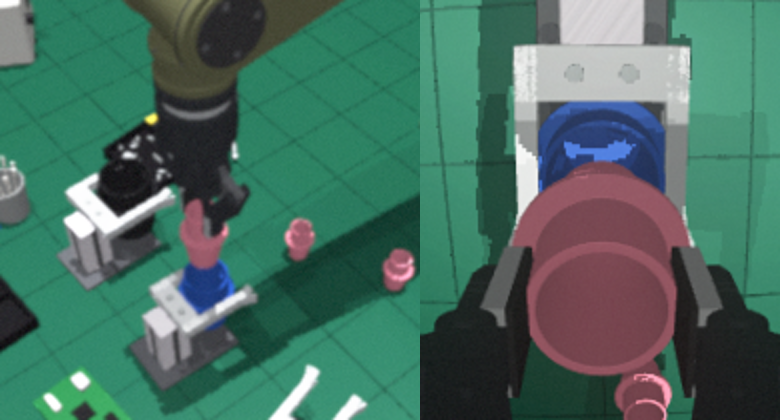

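Emit:
jog_arm(deltas=[[[0,0,0],[-0.01,0.006,0],0],[[0,0,0],[-0.025,0.014,0],0],[[0,0,0],[-0.03,0.017,0],0],[[0,0,0],[-0.03,0.017,0],0],[[0,0,0],[-0.03,0.017,0],0],[[0,0,0],[-0.03,0.017,0],0],[[0,0,0],[-0.02,0.01,0],0],[[0,0,-7.1],[0,0,0],0],[[0,0,-7.1],[0,0,0],0],[[0,0,0],[0,0,0],0],[[0,0,0],[0,0,0],0],[[0,0,0],[0,0,0],0]])

```text
t: 23.78
position: [508.0, 174.0, 235.7]
ee_rot: [[0.215, -0.977, -0.001], [-0.977, -0.215, -0.0], [-0.0, 0.001, -1.0]]
contact_force: [1.2, 0.2, -0.7]
width: 0.416
```

Run:
```python
from h import *
snap('w21')
i=cv2.imread('pics/w21.png'); cv2.imwrite('pics/w21b.png',cv2.resize(i,(800,600),interpolation=cv2.INTER_CUBIC))
cv2.imwrite('pics/c24.png',cv2.resize(i[0:150,170:350],None,fx=4,fy=4,interpolation=cv2.INTER_CUBIC))
cv2.imwrite('pics/c25.png',cv2.resize(i[150:300,170:350],None,fx=4,fy=4,interpolation=cv2.INTER_CUBIC))
```

```text
23.78 [508.04 173.99 235.65] yaw -167.56 F [ 1.2  0.2 -0.7] w 0.416 z [-9.e-04 -1.e-04 -1.e+00]
```

View pics/w21b.png

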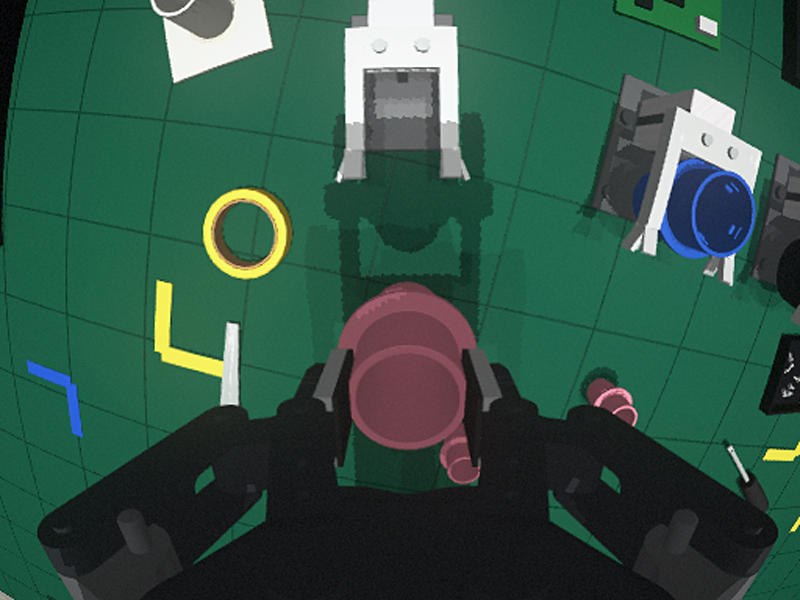

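View pics/c24.png

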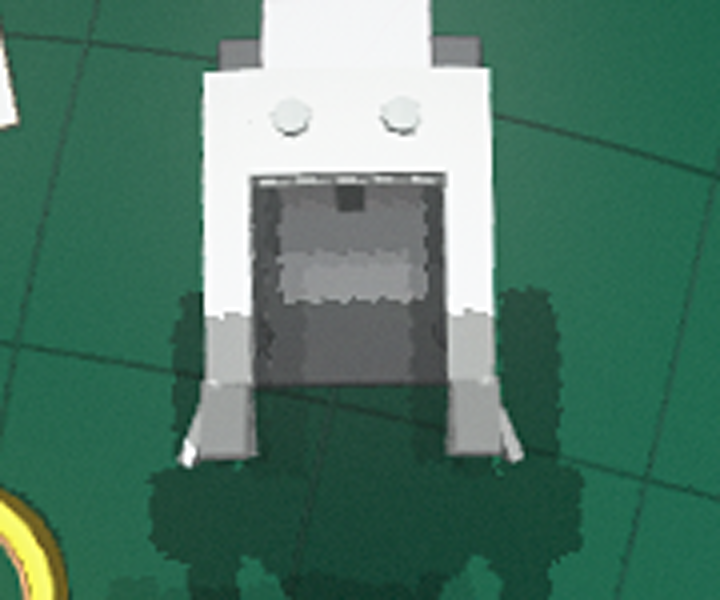

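View pics/c25.png

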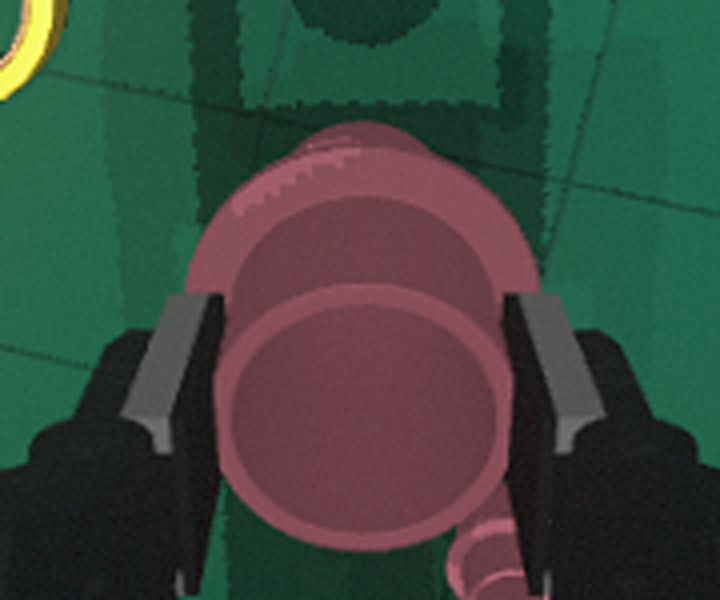

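Run:
```python
from h import *
s,o=pickle.load(open('w21.pkl','rb'))
g=lambda x,y,z: ray(s,170+x/4-.4,y/4-.4,z,o)
c=lambda x,y,z: ray(s,170+x/4-.4,150+y/4-.4,z,o)
M=[]
def show(n,l,r):
    d=l-r;print(n,l,r,'mid',(l+r)/2,'gap',np.hypot(*d[:2]).round(1),'yaw',np.degrees(np.arctan2(-d[0],d[1])).round(2));return (l+r)/2
a=show('lipin b',g(252,178,101),g(446,180,101))
b=show('lipin f',g(254,382,101),g(446,384,101))
d=show('lipout b',g(203,72,101),g(492,70,101))
e=show('lipout f',g(202,380,101),g(496,382,101))
t=show('tip',g(188,464,104),g(518,460,104))
for p,q in((a,b),(d,e),(d,t)): v=p-q;print('axis yaw',np.degrees(np.arctan2(v[1],v[0])))
k=show('pink fl',c(187,290,206),c(542,290,206));print(c(365,147,206))
k2=show('pink rim',c(213,400,236),c(515,400,236))
R=o['ee_rot'][:2,:2]
for n,p in zip('abdetkK',(a,b,d,e,t,k,k2)):print(n,'tool xy',(R.T@(p[:2]-o['position'][:2])).round(1))
```

```text
lipin b [624.3 225.6 101. ] [632.8 184.  101. ] mid [628.55 204.8  101.  ] gap 42.5 yaw 11.55
lipin f [579.3 215.2 101. ] [587.8 174.1 101. ] mid [583.55 194.65 101.  ] gap 42.0 yaw 11.68
lipout b [647.1 241.9 101. ] [660.9 179.6 101. ] mid [654.   210.75 101.  ] gap 63.8 yaw 12.49
lipout f [577.5 226.6 101. ] [590.8 163.5 101. ] mid [584.15 195.05 101.  ] gap 64.5 yaw 11.9
tip [558.7 225.4 104. ] [575.  155.2 104. ] mid [566.85 190.3  104.  ] gap 72.1 yaw 13.07
axis yaw 12.710677077974783
axis yaw 12.667695774695575
axis yaw 13.20570302591886
pink fl [505.  200.4 206. ] [516.  150.2 206. ] mid [510.5 175.3 206. ] gap 51.4 yaw 12.36
[531.5 179.8 206. ]
pink rim [504.3 192.8 236. ] [512.2 156.9 236. ] mid [508.25 174.85 236.  ] gap 36.8 yaw 12.41
a tool xy [  -4.1 -124.3]
b tool xy [ -3.9 -78.2]
d tool xy [  -4.4 -150.5]
e tool xy [ -4.2 -78.9]
t tool xy [ -3.2 -60.9]
k tool xy [-0.7 -2.7]
K tool xy [-0.8 -0.4]
```

Emit:
jog_arm(deltas=[[[0,0,-0.3],[-0.0029,0,0.01],0],[[0,0,0],[0,0,0.025],0],[[0,0,0],[0,0,0.032],0],[[0,0,0],[0,0,0.032],0],[[0,0,0],[0,0,0.027],0],[[0,0,0],[0,0,0.018],0],[[0,0,0],[0,0,0.008],0],[[0,0,0],[0,0,0],0],[[0,0,0],[0,0,0],0],[[0,0,0],[0,0,0],0]])

```text
t: 24.67
position: [509.1, 177.0, 85.8]
ee_rot: [[0.223, -0.975, 0.003], [-0.975, -0.223, 0.001], [-0.0, -0.003, -1.0]]
contact_force: [-0.4, 0.5, -0.7]
width: 0.418
```

Emit:
jog_arm(deltas=[[[0,0,0],[0,0,0.0015],0],[[0,0,0],[0,0,0.0015],0],[[0,0,0],[0,0,0],0]])

```text
t: 24.92
position: [508.2, 176.9, 81.9]
ee_rot: [[0.223, -0.975, 0.001], [-0.975, -0.223, 0.0], [-0.0, -0.001, -1.0]]
contact_force: [-0.5, -0.4, -1.0]
width: 0.413
```

Emit:
jog_arm(deltas=[[[0,0,0],[0,0,0.0015],0],[[0,0,0],[0,0,0],0]])

```text
t: 25.08
position: [507.8, 176.8, 79.7]
ee_rot: [[0.223, -0.975, 0.0], [-0.975, -0.223, 0.0], [0.0, -0.0, -1.0]]
contact_force: [-0.4, 0.6, 0.1]
width: 0.418
```

Emit:
jog_arm(deltas=[[[0,0,0],[0,0,0.001],0],[[0,0,0],[0,0,0],0]])

```text
t: 25.25
position: [507.6, 176.8, 78.4]
ee_rot: [[0.223, -0.975, -0.0], [-0.975, -0.223, -0.0], [0.0, 0.0, -1.0]]
contact_force: [-0.8, 1.1, -0.4]
width: 0.416
```

Emit:
jog_arm(deltas=[[[0,0,0],[0,0,0.001],0],[[0,0,0],[0,0,0],0]])

```text
t: 25.42
position: [507.7, 176.8, 77.4]
ee_rot: [[0.223, -0.975, -0.0], [-0.975, -0.223, -0.0], [0.0, 0.0, -1.0]]
contact_force: [-0.2, -0.6, -0.8]
width: 0.416
```

Emit:
jog_arm(deltas=[[[0,0,0],[0,0,0.001],0],[[0,0,0],[0,0,0],0]])

```text
t: 25.58
position: [507.9, 176.8, 76.6]
ee_rot: [[0.223, -0.975, 0.0], [-0.975, -0.223, 0.0], [0.0, -0.0, -1.0]]
contact_force: [0.1, 0.6, -0.0]
width: 0.419
```

Emit:
jog_arm(deltas=[[[0,0,0],[0,0,0.001],0],[[0,0,0],[0,0,0],0]])

```text
t: 25.75
position: [508.5, 177.0, 76.4]
ee_rot: [[0.223, -0.975, 0.001], [-0.975, -0.223, 0.0], [0.0, -0.001, -1.0]]
contact_force: [-0.5, -0.4, 3.5]
width: 0.416
```

Emit:
jog_arm(deltas=[[[0,0,0],[0,0,0.001],0],[[0,0,0],[0,0,0],0]])

```text
t: 25.92
position: [509.1, 177.1, 76.2]
ee_rot: [[0.223, -0.975, 0.003], [-0.975, -0.223, 0.001], [0.0, -0.003, -1.0]]
contact_force: [0.3, -0.2, 6.9]
width: 0.416
```

Emit:
jog_arm(deltas=[[[0,0,0],[0,0,-0.001],0],[[0,0,0],[0,0,0],0.6],[[0,0,0],[0,0,0],0.6],[[0,0,0],[0,0,-0.003],0.6],[[0,0,0],[0,0,0],0.6],[[0,0,0],[0,0,0],0.4],[[0,0,0],[0,0,0],0],[[0,0,0],[0,0,0],0],[[0,0,0],[0,0,0],0],[[0,0,0],[0,0,0],0]])

```text
t: 26.75
position: [508.2, 176.9, 79.0]
ee_rot: [[0.223, -0.975, 0.001], [-0.975, -0.223, 0.0], [-0.0, -0.001, -1.0]]
contact_force: [-0.0, 0.4, 3.4]
width: 0.418
```

Emit:
jog_arm(deltas=[[[0,0,0],[0,0,-0.005],0],[[0,0,0],[0,0,-0.012],0],[[0,0,0],[0,0,-0.018],0],[[0,0,0],[0,0,-0.013],0],[[0,0,0],[0,0,0],0],[[0,0,0],[0,0,0],0],[[0,0,0],[0,0,0],0],[[0,0,0],[0,0,0],0]])

```text
t: 27.42
position: [507.0, 176.6, 125.5]
ee_rot: [[0.223, -0.975, -0.002], [-0.975, -0.223, -0.001], [0.0, 0.002, -1.0]]
contact_force: [0.3, 0.4, -0.3]
width: 0.413
```

Run:
```python
from h import *
snap('w22')
i=cv2.imread('pics/w22.png')
cv2.imwrite('pics/c26.png',cv2.resize(i[30:230,150:370],None,fx=3,fy=3,interpolation=cv2.INTER_CUBIC))
```

```text
27.42 [507.02 176.58 125.52] yaw -167.1 F [ 0.3  0.4 -0.3] w 0.413 z [-1.9e-03 -5.0e-04 -1.0e+00]
```

View pics/c26.png

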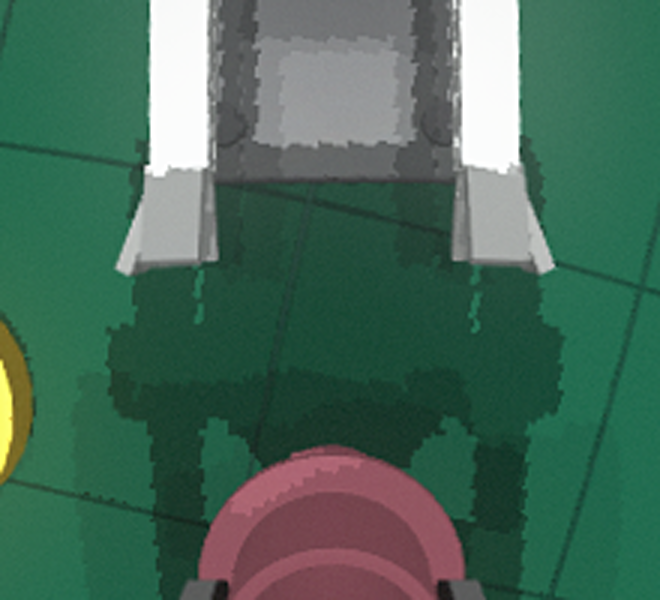

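Emit:
jog_arm(deltas=[[[0,0,0],[0.0004,-0.004,-0.0008],0],[[0,0,0],[0,-0.008,0],0],[[0,0,0],[0,-0.01,0],0],[[0,0,0],[0,-0.01,0],0],[[0,0,0],[0,-0.01,0],0],[[0,0,0],[0,-0.008,0],0],[[0,0,0],[0,-0.005,0],0],[[0,0,0],[0,0,0],0]])

```text
t: 28.13
position: [562.7, 188.9, 127.4]
ee_rot: [[0.223, -0.975, 0.0], [-0.975, -0.223, 0.0], [-0.0, -0.0, -1.0]]
contact_force: [0.1, 0.6, 0.2]
width: 0.415
```

Run:
```python
from h import *
snap('w23')
i=cv2.imread('pics/w23.png')
cv2.imwrite('pics/c27.png',cv2.resize(i[30:230,150:370],None,fx=3,fy=3,interpolation=cv2.INTER_CUBIC))
```

```text
28.13 [562.71 188.89 127.42] yaw -167.11 F [0.1 0.6 0.2] w 0.415 z [ 3.e-04  1.e-04 -1.e+00]
```

View pics/c27.png

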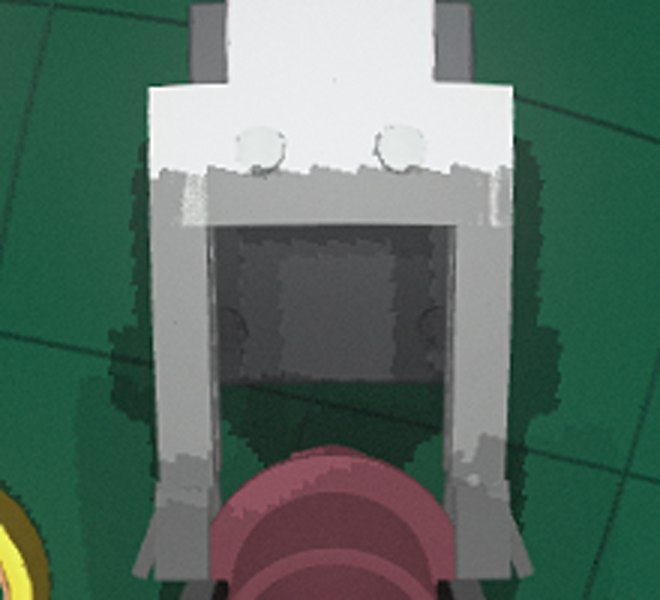

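Emit:
jog_arm(deltas=[[[0,0,0],[0,-0.003,0.0008],0],[[0,0,0],[0,-0.005,0],0],[[0,0,0],[0,-0.006,0],0],[[0,0,0],[0,-0.006,0],0],[[0,0,0],[0,-0.006,0],0],[[0,0,0],[0,-0.004,0],0],[[0,0,0],[0,0,0],0]])

```text
t: 28.77
position: [591.7, 195.5, 126.7]
ee_rot: [[0.223, -0.975, 0.001], [-0.975, -0.223, 0.0], [0.0, -0.001, -1.0]]
contact_force: [-0.6, -0.7, -0.3]
width: 0.415
```

Run:
```python
from h import *
snap('w24')
i=cv2.imread('pics/w24.png')
cv2.imwrite('pics/c28.png',cv2.resize(i[30:230,150:370],None,fx=3,fy=3,interpolation=cv2.INTER_CUBIC))
```

```text
28.77 [591.68 195.53 126.74] yaw -167.11 F [-0.6 -0.7 -0.3] w 0.415 z [ 6.e-04  1.e-04 -1.e+00]
```

View pics/c28.png

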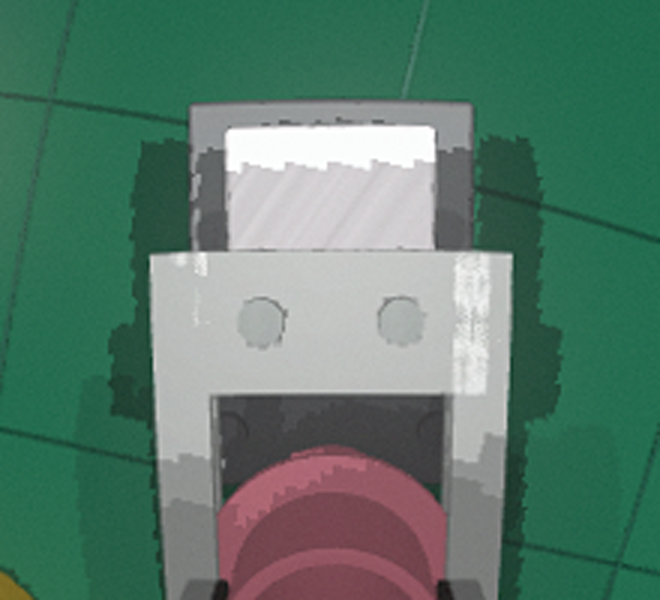

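Pink's flange is under both lips. Push on to the stop.

Emit:
jog_arm(deltas=[[[0,0,0],[0,-0.004,0],0],[[0,0,0],[0,-0.004,0],0],[[0,0,0],[0,-0.003,0],0],[[0,0,0],[0,-0.002,0],0],[[0,0,0],[0,0,0],0]])

```text
t: 29.23
position: [603.8, 198.3, 126.6]
ee_rot: [[0.223, -0.975, 0.0], [-0.975, -0.223, 0.0], [0.0, -0.0, -1.0]]
contact_force: [0.6, -0.6, -0.4]
width: 0.411
```

Emit:
jog_arm(deltas=[[[0,0,0],[0,-0.0015,0],0],[[0,0,0],[0,-0.0015,0],0],[[0,0,0],[0,0,0],0]])

```text
t: 29.48
position: [606.5, 199.0, 126.6]
ee_rot: [[0.223, -0.975, 0.0], [-0.975, -0.223, 0.0], [-0.0, -0.0, -1.0]]
contact_force: [-0.3, 0.5, 0.5]
width: 0.422
```

Emit:
jog_arm(deltas=[[[0,0,0],[0,-0.0015,0],0],[[0,0,0],[0,-0.001,0],0],[[0,0,0],[0,0,0],0]])

```text
t: 29.73
position: [607.5, 199.2, 126.7]
ee_rot: [[0.223, -0.975, -0.004], [-0.975, -0.223, -0.001], [0.0, 0.004, -1.0]]
contact_force: [-6.3, -2.2, 4.8]
width: 0.417
```

Emit:
jog_arm(deltas=[[[0,0,0],[0,0,0],0.6],[[0,0,0],[0,0,0],0.7],[[0,0,0],[0,0,0],0.7],[[0,0,0],[0,0.001,0],0.7],[[0,0,0],[0,0,-0.015],0.7],[[0,0,0],[0,0,-0.025],0.7],[[0,0,0],[0,0,-0.03],0.7],[[0,0,0],[0,0,-0.03],0.7],[[0,0,0],[0,0.02,-0.02],0.7],[[0,0,0],[0,0.02,-0.01],0.7],[[0,0,0],[0,0.02,0],0.7],[[0,0,0],[0,0,0],0.7]])

```text
t: 30.73
position: [547.8, 185.8, 259.5]
ee_rot: [[0.224, -0.975, 0.003], [-0.975, -0.224, 0.001], [-0.0, -0.003, -1.0]]
contact_force: [0.3, 1.5, 0.2]
width: 0.696
```

Run:
```python
from h import *
snap('w25')
i=cv2.imread('pics/w25.png')
cv2.imwrite('pics/c29.png',cv2.resize(i[0:200,0:512],None,fx=1.56,fy=1.56,interpolation=cv2.INTER_CUBIC))
cv2.imwrite('pics/c30.png',cv2.resize(i[30:200,170:340],None,fx=3.5,fy=3.5,interpolation=cv2.INTER_CUBIC))
```

```text
30.73 [547.83 185.77 259.53] yaw -167.08 F [0.3 1.5 0.2] w 0.696 z [ 2.9e-03  7.0e-04 -1.0e+00]
```

View pics/c29.png

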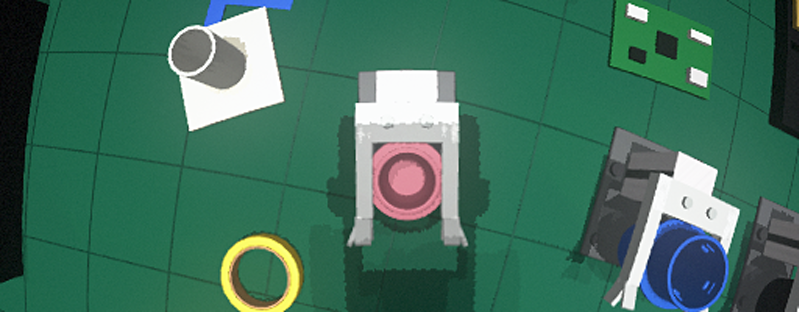

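View pics/c30.png

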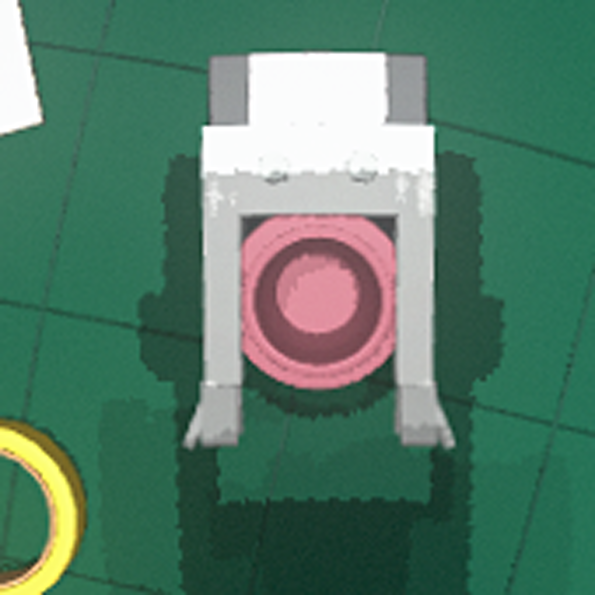

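Emit:
jog_arm(deltas=[[[0,0,0],[0.015,0.003,0],0.7],[[0,0,0],[0.03,0.007,0],0.7],[[0,0,0],[0.035,0.008,0],0.7],[[0,0,0],[0.035,0.008,0],0.7],[[0,0,0],[0.035,0.008,0],0.7],[[0,0,0],[0.025,0.006,0],0.7],[[0,0,7],[0.009,0.002,0],0.7],[[0,0,7],[0,0,0],0.7],[[0,0,0],[0,0,0],0.7],[[0,0,0],[0,0,0],0.7]])

```text
t: 31.62
position: [549.9, -3.1, 256.7]
ee_rot: [[-0.017, -1.0, 0.0], [-1.0, 0.017, 0.0], [-0.0, -0.0, -1.0]]
contact_force: [-0.0, 0.6, 0.4]
width: 0.696
```

Run:
```python
from h import *
snap('w26')
i=cv2.imread('pics/w26.png')
cv2.imwrite('pics/c31.png',cv2.resize(i[30:200,170:340],None,fx=3.5,fy=3.5,interpolation=cv2.INTER_CUBIC))
```

```text
31.62 [549.93  -3.06 256.66] yaw 179.05 F [-0.   0.6  0.4] w 0.696 z [ 0.e+00  1.e-04 -1.e+00]
```

View pics/c31.png

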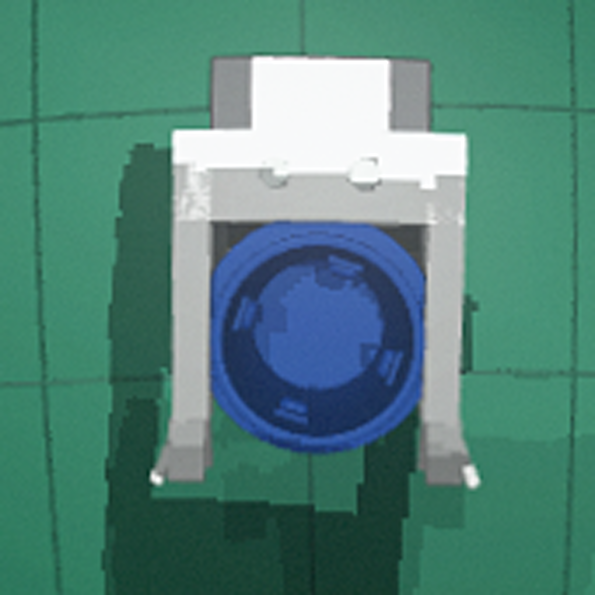

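Emit:
jog_arm(deltas=[[[0,0,0],[0.015,0,0],0.7],[[0,0,0],[0.03,0,0],0.7],[[0,0,0],[0.035,0,0],0.7],[[0,0,0],[0.035,0,0],0.7],[[0,0,0],[0.035,0,0],0.7],[[0,0,0],[0.025,0,0],0.7],[[0,0,-4],[0.016,0,0],0.7],[[0,0,0],[0,0,0],0.7],[[0,0,0],[0,0,0],0.7],[[0,0,0],[0,0,0],0.7]])

```text
t: 32.5
position: [546.0, -192.9, 256.5]
ee_rot: [[0.051, -0.999, -0.0], [-0.999, -0.051, 0.001], [-0.001, 0.0, -1.0]]
contact_force: [1.0, 0.9, 0.4]
width: 0.696
```

Run:
```python
from h import *
snap('w27')
i=cv2.imread('pics/w27.png')
cv2.imwrite('pics/c32.png',cv2.resize(i[30:200,170:340],None,fx=3.5,fy=3.5,interpolation=cv2.INTER_CUBIC))
```

```text
32.5 [ 545.99 -192.86  256.52] yaw -177.05 F [1.  0.9 0.4] w 0.696 z [-2.e-04  5.e-04 -1.e+00]
```

View pics/c32.png

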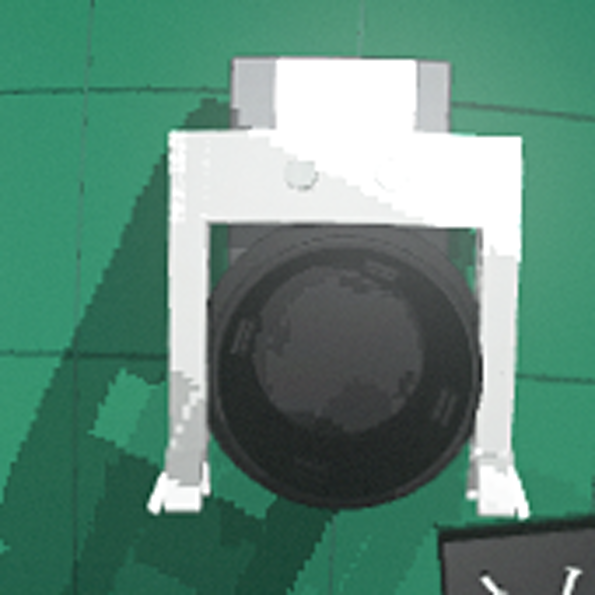

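Run:
```python
from h import *
for k,(t) in enumerate(('w25','w26','w27')):
    i=cv2.imread(f'pics/{t}.png')[75:185,205:315].astype(float)
    i=255*(i/255)**(0.5)
    cv2.imwrite(f'pics/e{k}.png',cv2.resize(i.clip(0,255).astype(np.uint8),None,fx=5,fy=5,interpolation=cv2.INTER_CUBIC))
```

```text
(no output)
```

View pics/e0.png

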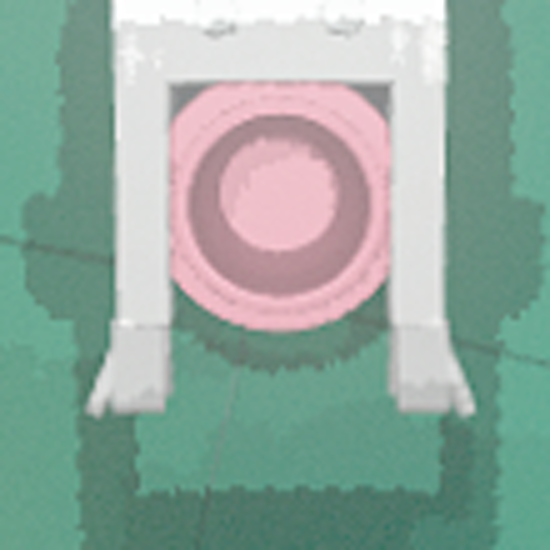

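View pics/e1.png

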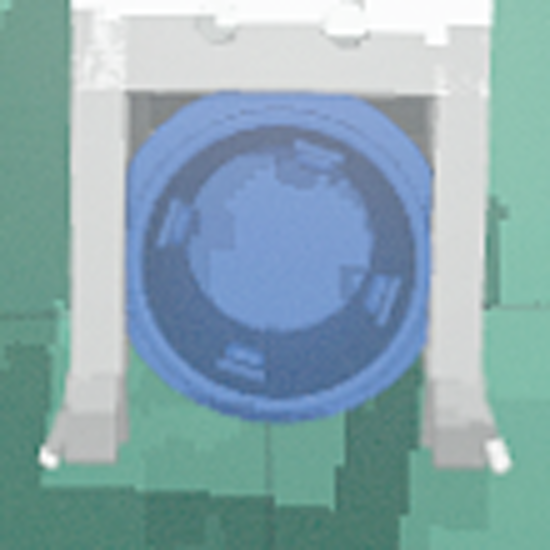

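View pics/e2.png

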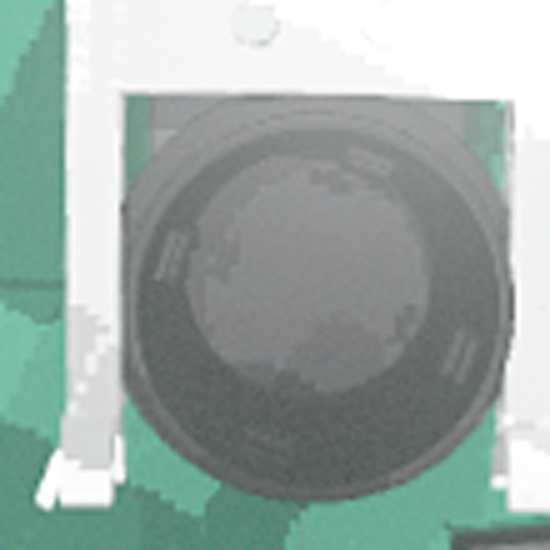

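Run:
```python
from h import *
H={'s':('w25',(280,82),(280,113),(280,297),12.8,26,331),'m':('w26',(280,93),(280,124),(280,397),-1.6,34,423),'l':('w27',(315,97),(315,128),(315,487),2.2,42,500)}
for k,(t,bar,rt,rb,yaw,R,ff) in H.items():
    s,o=pickle.load(open(t+'.pkl','rb'))
    g=lambda p,z: ray(s,205+p[0]/5-.4,75+p[1]/5-.4,z,o)[:2]
    ax=np.array([np.cos(np.radians(yaw)),np.sin(np.radians(yaw))])
    b=g(bar,101)@ax; c1=g(rt,124)@ax; c2=g(rb,124)@ax; f=g((bar[0],ff),94)@ax
    print(k,'rim inner dia',(c1-c2).round(1),'bar-centre',(b-(c1+c2)/2).round(1),'minus R',(b-(c1+c2)/2-R).round(1),'by flange front: bar-c-R',(b-f-2*R).round(1), 'centre',((g(rt,124)+g(rb,124))/2).round(1))
```

```text
s rim inner dia 32.8 bar-centre 23.3 minus R -2.7 by flange front: bar-c-R -3.0 centre [606.6 200.2]
m rim inner dia 48.4 bar-centre 30.7 minus R -3.3 by flange front: bar-c-R -3.1 centre [600.   -3.1]
l rim inner dia 64.0 bar-centre 38.6 minus R -3.4 by flange front: bar-c-R -4.1 centre [ 587.8 -196. ]
```

Run:
```python
from h import *
snap('t9','top'); snap('s9','scene')
a=cv2.imread('pics/scene0.png'); b=cv2.imread('pics/s9.png')
cv2.imwrite('pics/s9b.png',cv2.resize(b,(800,600),interpolation=cv2.INTER_CUBIC))
a=cv2.imread('pics/top0.png'); b=cv2.imread('pics/t9.png')
cv2.imwrite('pics/t9b.png',cv2.resize(b,(800,600),interpolation=cv2.INTER_CUBIC))
```

```text
32.55 [ 546.02 -192.6   256.57] yaw -177.02 F [ 0.4 -0.1  0.2] w 0.704 z [-1.e-04  4.e-04 -1.e+00]
32.6 [ 545.99 -192.54  256.61] yaw -177.01 F [ 1.1  0.1 -1.1] w 0.701 z [ 0.e+00  3.e-04 -1.e+00]
```

View pics/s9b.png

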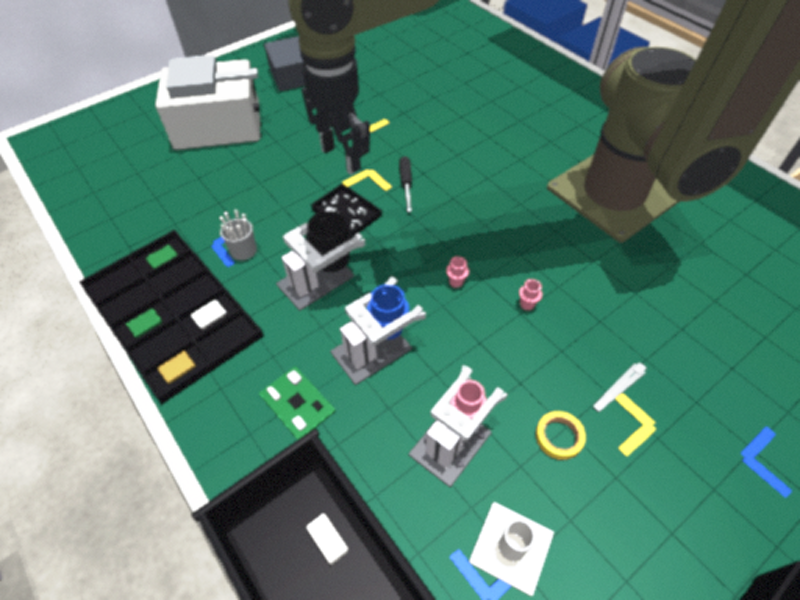

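View pics/t9b.png

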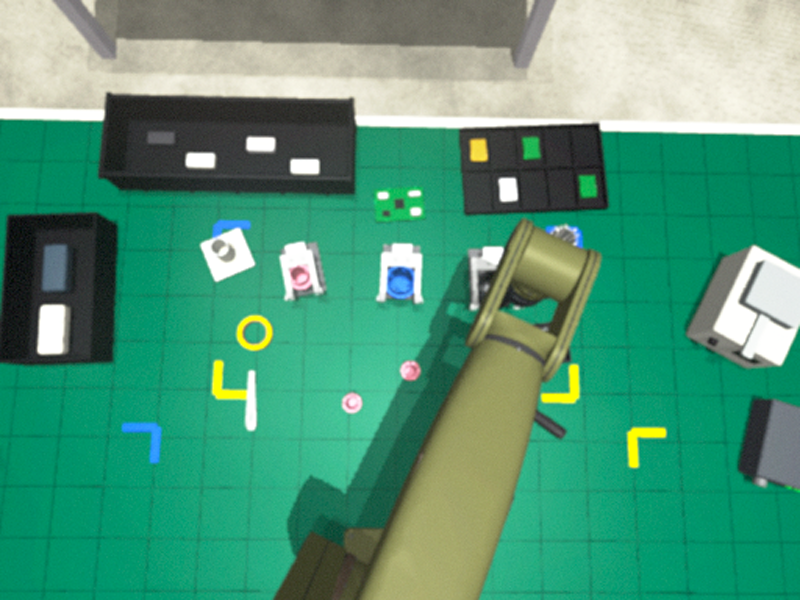

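All three cups hang upright and empty in their holders. The bystanders and the two loose pink cups sit at the same pixels as at the start, and the arm is clear.

```bash
python3 -c "
from bench import manip
print(manip.hand_in())"
```

```text
the job is handed in; nothing more can be done
None
```

All three cups are apart and home in their holders: black in the wide one, blue in the middle one and pink in the narrow one. I handed the job in at about 32.6 s of the 72 s.

**What I did:** I carried the whole nest by the blue neck and slid the black flange into the wide holder. With the lips holding black down, I pulled blue and pink out together. I set them on the bench once to regrip higher, so the fingertips would clear the lead-in flares, then slid blue home. I pulled pink out of blue, set it down once on the bench to check its height in the grip and regrip a little higher, and slid it home.

**Last checks:**
- **Home contact:** each cup pushed against its back stop with about 6–8 N before release.
- **Fit:** in the wrist pictures each flange sits about 3 mm under the cross-bar. The two estimates per cup ranged from 2.7 to 4.1 mm. They differed by 0.3 mm or less for pink and blue and by 0.7 mm for black, about one pixel.
- **Cups and bystanders:** all three cups look upright and empty. The bystanders and the two smaller loose pink cups look unmoved; in the final top view the arm hid part of the wide-holder side, but the scene view showed it.
- **Forces:** readings, taken only at the end of each move, stayed at or below about 13 N.

No check failed.

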